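# Press the push-on lid home with the bench press

## Task

One of the two sample jars still has its push-on lid standing proud. Stand that jar upright in the nest of the bench press, centred under the ram, then grip the press lever so that the thumb button in its grip is squeezed in, swing the lever down until the lid is fully home on the jar without crushing it, and bring the lever back up until its catch has dropped in. Let go and leave it standing in the nest; leave the jar that is already closed where it is.

Things in the scene. Friction and masses are not known exactly. Their poses are not given: they have to be found in the camera images.
- jar: The jar to close: white plastic, round, 42 mm diameter, about 0.14 kg. Origin: centre of its underside, z up. Straight side up to 46 mm, then a 36 mm neck; the bright metal lid (42.4 mm diameter, 14 mm high) starts with its edge 55 to 56 mm above the origin, so a dark sealing ring and the neck show under it; 70 mm high in all. With the lid home the edge is at 50 mm, the top at 64 mm.
- jar_lid (a joint): How far the proud lid has been pushed down, m: 0 to 0.001 at the start, 0.006 fully home (solid stop). A tight fit: it moves only against about 45 N and stays where it is left.
- closed_jar: A jar of the same make whose lid is already home (64 mm high in all, no gap under the lid). Origin at the centre of its underside. Both jars stand to the robot's right of the press, their centres at least 140 mm apart, either one nearer to it.
- press: Grey cast bench press, fixed, 240 mm high. Origin on the table under the ram's axis, z up, -x its open front (facing the robot's right), +y its side nearer the robot. Base plate x -45 to 89, y -42 to 42 mm, top at z 18 mm; column from x 45 mm back; head x -38 to 85, y -31 to 31, z 150 to 235 mm. The nest is reached from the front with the tool leaning about 45 degrees, the hand in front of and above the jar.
- temperature_controller: Fixed cream-coloured control box behind the work, an obstacle: 210 (x) by 225 (y) by 172 mm high, origin under its centre; its knobs stand out in front. On the robot's right of it stands a fixed grey drum, 285 mm diameter, 385 mm high with a motor above, its axis 0.42 m to the right (-y) of this origin and 35 mm further back.
- analytical_balance: Fixed balance at the back left, an obstacle: 320 (x) by 210 (y) mm, draught shield 310 mm high, origin under its centre.
- nest (a point): Centre of the nest: on the base plate's top, under the ram's axis (press frame 0, 0, 18 mm). A 6 mm high steel horseshoe of 22 mm inner radius stops the jar at the back (65 degrees to either side of the press's +x); it is open to the front and the sides.
- ram_foot (a point): Centre of the flat underside of the ram's round foot (28 mm diameter; the square ram above it is 18 mm). 101 mm above the table with the lever up, so 13 mm above the proud lid of a jar in the nest; 82 mm when that lid is home.
- lever_pivot (a point): On the lever's pivot axis, in the lever's plane: press frame 30, -55, 195 mm. The pivot axis is the press's y axis.
- lever_grip (a point): Centre of the lever's grip, on its axis beside the thumb button, 145 mm from lever_pivot. Site axes: z outward along the lever, y along the pivot axis; the button looks to +y. The grip is a black sleeve, 24 mm in the plane of the swing, 22 mm across (along y), from 105 to 177 mm from the pivot; below it a 13 mm steel bar.
- button_face (a point): Centre of the thumb button's flat face (17 mm diameter, steel, on the grip's +y side, nearer the robot). It stands 7 mm proud of the grip: 29 mm over button and grip, 22 mm with the button fully in.
- thumb_button (a joint): How far the button is pressed in, m: 0 out, 0.007 fully in; its spring takes 5 N to start, 9 N fully in. It draws back the catch's pawl: only with the button in by 6 mm or more can the lever leave its upper position. Let go there, it springs out and the lever is caught; elsewhere the pawl rides on the rim and the button stays about 5 mm in.
- press_lever (a joint): Lever angle, rad: 0 = up and caught (sloping 62 degrees above level, outer end to the press's front), growing as it swings down; stop at 0.80. Ram travel 28 mm per rad: it meets the proud lid at about 0.46; lid home at about 0.68, then it goes solid. Stays where left. At the grip: 3 N to move it, 5 to 11 N to push the lid, then rising steeply; 300 N at the ram (some 50 N at the grip) crushes the jar.
There are look-alikes about, which are no part of the job. What is shaped like the jar but orange is not meant.

How it is judged (in metres and radians):
On the way, in this order (a step that is already met when the one before it is completed fails the run):
1. the jar stands upright in the press's nest, its lid still proud (horizontal distance between jar and nest below 0.006 m and z of jar in the frame of nest between -0.004 and 0.004 m and angle between jar's own z axis and vertical below 0.08 rad and value of joint jar_lid below 0.003 m), for 0.2 s.
2. the lever is down and the ram has pushed the lid home on the jar in the nest (horizontal distance between jar and nest below 0.006 m and value of joint press_lever above 0.55 rad and value of joint jar_lid above 0.005 m), for 0.1 s.
At the end, for the whole second after the job is handed in: The jar stands upright (within about 4 degrees) in the nest, within 6 mm of its centre and on the base plate, at rest; its lid is home (pushed down at least 5 of 6 mm); the lever is up (within 0.05 rad) with its catch dropped in and the button sprung out (within 2 mm) (horizontal distance between jar and nest below 0.006 m and z of jar in the frame of nest between -0.004 and 0.004 m and angle between jar's own z axis and vertical below 0.08 rad and value of joint jar_lid above 0.005 m and value of joint press_lever below 0.05 rad and value of joint thumb_button below 0.002 m and linear speed of jar below 0.02 m/s); the robot touches nothing.
It fails at once if the ram crushes the jar (more than 300 N) (contact force between press_ram and jar above 300 N).
It fails at once if the closed jar is displaced by more than 30 mm (distance of closed_jar from where it was at the start of the episode above 0.03 m).
It also fails if it takes over 72 s, if anything falls off the work surface, if the arm or the gripper's body presses on something with over 40 N, if the wrist force passes 120 N, or if a joint passes its speed limit or range.

## Robot

A 7-joint arm with a two-finger parallel gripper is mounted at the origin on a cart in front of the work surface, level with it; the furniture and walls round the work are solid. World frame = base frame: x ahead of the robot, y to its left, z up, the work surface at z = 0. Lengths are in mm, angles in rad, forces in N, time in s.
With the tool pointing down it reaches from about 400 to 900 mm from the base axis. Payload 5.6 kg.
Tool frame: the origin (TCP) lies at the very end of the fingers, on their centre line; the grasp point (between the pads) lies 19 mm behind it; x points along the fingers, y is the direction in which the jaws open and shut, and the axes are right-handed (so a half turn about x gives the same grasp; the last joint's range is limited). The gripper opens to 92 mm and grips with 3 to 60 N. Pads are 20 mm wide; open, the fingers measure 128 mm over their backs; the gripper's body (75 mm by 189 mm) begins 69 mm behind the grasp point.
Start: joints at [-1.195, 0.468, -0.012, 1.603, 0.006, 1.071, -0.056], TCP at [264.372, 593.815, 214.592] pointing down, gripper open.
Joint ranges: [-2.53, 2.53], [-0.31, 2.02], [-1.57, 1.55], [0.28, 2.44], [-1.29, 4.43], [0.15, 1.84], [-2.92, 2.92]. Speed limits (rad/s): [2.57, 2.57, 3.14, 3.14, 3.14, 3.14, 3.14].

## Interface

Orientations are given as [roll, pitch, yaw] about the fixed x, y, z axes, in that order (R = Rz(yaw) Ry(pitch) Rx(roll)).
In Python, from bench import * gives the robot as it stands.
- The arm moves only by the tool jog_arm, never from a script. Its argument "moves" is a list that holds one entry, the list of rows, each a list of 7 numbers: the turn, a rotation vector about the world's x, y, z in degrees, then the shift along the world's x, y, z in cm, then the opening, from -1 (shut) to 1 (fully open), so that 0 is half open. A call has 1 to 8 rows; each row shifts and turns the pose as measured when the row begins; what a row does not reach is not made up. A row lasts 1/12 s, in which the tool goes at most 41.7 mm and 7.16 degrees, less where a joint would pass 70% of its speed; a pose out of reach is approached as far as the arm can. A call with a gripper value outside its range is refused whole. The fingers move at their own pace and stop on an object; the grip force is fixed at half the most. Time passes only in rows, so rows that do not move let the fingers close. It gives the time, the measured TCP pose, the force and the opening at its end, in the units of the state.
- get_obs(): the state, without advancing time (a new reading comes with each control period).
- read_camera(name): name is "scene" or "top"; returns a dict with "color" (420x560x3 uint8, blue, green, red), "camera_matrix" (3x3 intrinsics, pixels), "extrinsics" (4x4, takes a point from world to camera coordinates). Camera axes: x right, y up, looking along -z (the intrinsics and any distortion apply to the point x, -y, -z); pixel columns grow to the right and rows downward; lengths in mm; the calibration is good to about 2 mm. A picture is of the moment at which its call begins. There is no depth.
- close_job(): hands the job in, once; it reports no verdict.
Trained networks look in a picture, given as the dict that the camera call returned (one of the last four; its "shot" number tells which), for a name from the list of things; names that differ only in an ending like _2 or _b are one class to them, and where a whole thing is asked for, a point or a joint stands for the part that bears it (a point fixed in the world has none). Each returns a list of dicts, best first, with "p" (0 to 1); they miss things now and then, are a little off and sometimes report something else, mostly with a low value. They report only what shows in the picture. A call takes as long as a camera call. They do not tell look-alikes from the thing itself.
- look_for(picture, target): "at" ([column, row] in pixels, amid what is visible of it).
- trace(picture, target): "mask" (420x560 bool, what is visible of it) and "at" ([column, row] in pixels, amid what is visible of it).
- mark_of(picture, target): "at" ([column, row] in pixels: a listed point, or the origin of a listed thing).
The state is a dict: "clock": time; "q": joint angles; "joint_velocities": joint speeds; "joint_torque": joint torques, N m; "tcp_pos": TCP position; "tool_rot": TCP orientation; "wrist_force": force on the tool from outside, world axes, zero at the start; "torque": the same for the moment, N m; "gripper_width": opening from 0.0 (shut) to 1.0 (fully open).
Only numpy, scipy, OpenCV 4.12 (cv2) and the standard library are available. Lean on these libraries where they do the work, as an engineer would, in place of code of your own. Each camera call takes 0.05 s, during which the arm holds its last target. There are 200 camera calls.

## Working session

There is one attempt and no reset: what is moved stays moved. The work goes in short steps, Python scripts to look and compute and a tool call to move; the robot and the scene stay as the last step left them, time stands still between calls to the robot, and variables do not carry over. Pictures are saved under pics/ and viewed, about 8 in all and at most 12, crops included, and the job is handed in when it is done.

Besides the shell and the picture viewer there is one more tool, called after "Call:" by a JSON object that holds its "method" and its "body". jog_arm: Moves the arm, as the interface text tells. Its arguments: {"type":"object","properties":{"moves":{"type":"array"}},"required":["moves"]}

```bash
mkdir -p pics; ls; python3 - <<'E'
from bench import *
import cv2
s=get_obs();print({k:(v if not hasattr(v,'tolist') else v.tolist()) for k,v in s.items()})
for n in("scene","top"):
    p=read_camera(n);cv2.imwrite(f"pics/{n}0.png",p["color"]);print(n,p["camera_matrix"],p["extrinsics"],p.keys())
    for t in("jar","closed_jar","press"):
        print(t,[(round(d["p"],2),d["at"]) for d in look_for(p,t)][:4], [(round(d["p"],2),d["at"]) for d in mark_of(p,t)][:4])
    for t in("nest","ram_foot","lever_pivot","lever_grip","button_face"):
        print(t,[(round(d["p"],2),d["at"]) for d in mark_of(p,t)][:3])
E
```

```text
pics
{'clock': 0.0, 'q': [-1.1950157915653623, 0.4683869984143375, -0.011573451984707283, 1.6036180050166966, 0.0060033192849311585, 1.0714084507020434, -0.05628339285077993], 'joint_velocities': [0.0008775995255434423, -0.0011993413083632005, 0.0003603622520400496, 0.0010870283431853043, -0.0010552028047485465, -0.0003092099036191015, 0.0014873229612464031], 'joint_torque': [-0.0006132320413598791, -52.05655574798584, -0.012726881832350045, -24.374263286590576, -0.05663443123921752, 0.017434238106943667, 0.00017390425909979967], 'tcp_pos': [264.1638251820372, 593.2579838469467, 213.6362999119204], 'tool_rot': [-1.4919546125421093, 1.5690095267668687, -1.9108071639073398], 'wrist_force': [-0.38588756915345307, -0.5979057523198593, 1.308859284418829], 'torque': [-0.0029189576950288242, 0.00965513600936747, 0.0028004708671298555], 'gripper_width': 0.9988166949216366}
scene [[410.7575713    0.         282.80137011]
 [  0.         410.7575713  209.29332116]
 [  0.           0.           1.        ]] [[ 8.42391116e-01 -5.38779357e-01 -9.69596105e-03 -5.19068599e+02]
 [ 2.35976790e-01  3.5
[... 769 characters left out ...]
 1.99423781e-01 -9.79881914e-01  7.84790020e-03 -2.50662124e+02]
 [ 9.34252337e-01  1.92541380e-01  3.00167268e-01 -5.53615460e+02]
 [-2.95639522e-01 -5.25285722e-02  9.53854298e-01 -1.48433114e+03]
 [ 0.00000000e+00  0.00000000e+00  0.00000000e+00  1.00000000e+00]] dict_keys(['color', 'camera_matrix', 'extrinsics', 'shot'])
jar [(0.68, [315.8, 217.4]), (0.63, [381.8, 272.1])] [(0.59, [314.6, 221.3]), (0.51, [377.4, 273.3]), (0.5, [316.0, 256.3])]
closed_jar [(0.63, [272.7, 246.4])] [(0.75, [234.1, 212.5]), (0.63, [272.1, 246.4])]
press [(0.81, [232.5, 229.1])] [(0.68, [240.5, 242.0])]
nest [(0.87, [237.6, 240.1])]
ram_foot []
lever_pivot [(0.76, [238.5, 213.4])]
lever_grip []
button_face []
```

```bash
python3 - <<'E'
import cv2,numpy as np
a=cv2.imread("pics/scene0.png");b=cv2.imread("pics/top0.png")
cv2.imwrite("pics/s1.png",cv2.resize(a[140:380,180:400],None,fx=2.5,fy=2.5,interpolation=2))
cv2.imwrite("pics/t1.png",cv2.resize(b[150:310,190:410],None,fx=3.6,fy=3.6,interpolation=2))
E
```

```text
(no output)
```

View pics/s1.png

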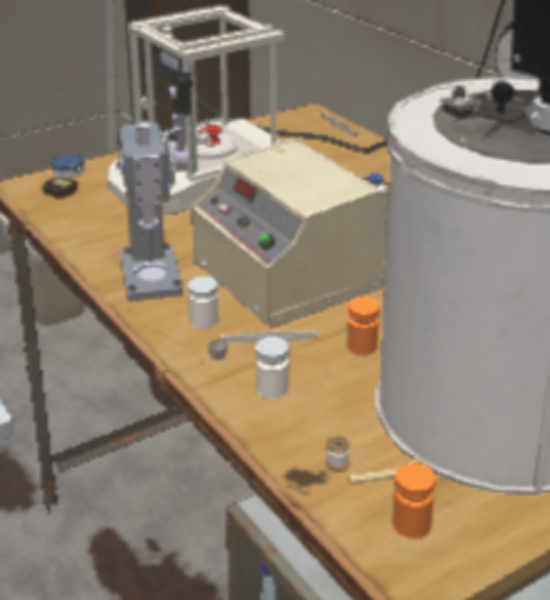

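View pics/t1.png

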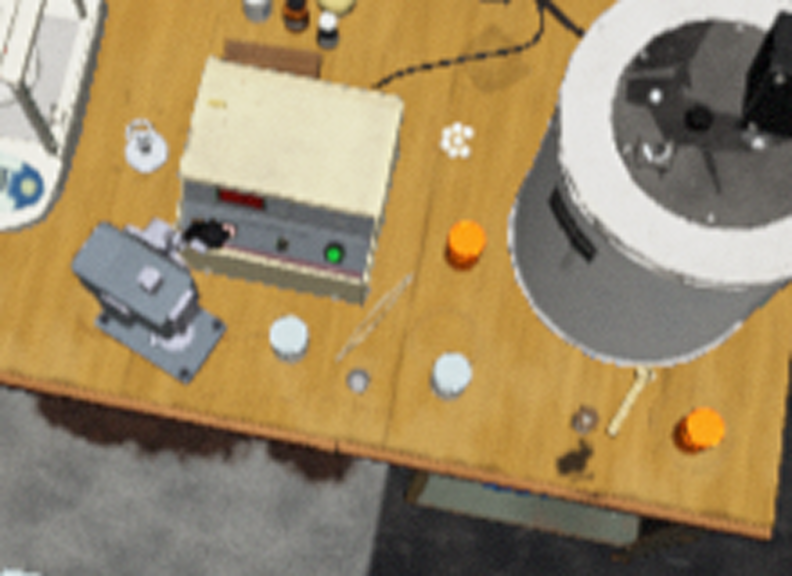

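View pics/scene0.png

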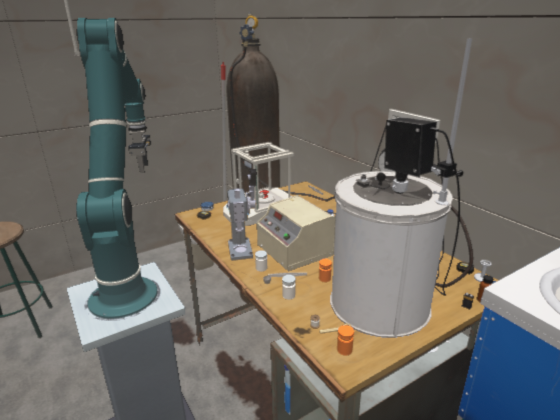

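```bash
cat > h.py <<'E'
import numpy as np,cv2
from scipy.spatial.transform import Rotation as R
def proj(p,P):
    P=np.atleast_2d(P);E=p["extrinsics"];c=P@E[:3,:3].T+E[:3,3];c=c*[1,-1,-1]
    u=c@p["camera_matrix"].T;return u[:,:2]/u[:,2:]
def ray(p,px):
    E=p["extrinsics"];d=np.linalg.inv(p["camera_matrix"])@[px[0],px[1],1];d=d*[1,-1,-1]
    Rm=E[:3,:3];return -Rm.T@E[:3,3],Rm.T@d
def onz(p,px,z):
    o,d=ray(p,px);return o+d*(z-o[2])/d[2]
def tri(obs):
    A=0;b=0
    for p,px in obs:
        o,d=ray(p,px);d=d/np.linalg.norm(d);M=np.eye(3)-np.outer(d,d);A=A+M;b=b+M@o
    return np.linalg.solve(A,b)
E
python3 - <<'E'
from bench import *
from h import *
import pickle
S=read_camera("scene");T=read_camera("top");pickle.dump((S,T),open("p0.pkl","wb"))
np.set_printoptions(precision=1,suppress=True)
print("base R z of tool",R.from_euler('xyz',get_obs()["tool_rot"]).as_matrix())
m={}
for t in("nest","lever_pivot","press","ram_foot","lever_grip","button_face","temperature_controller"):
    a=mark_of(S,t);b=mark_of(T,t);print(t,[round(d["p"],2) for d in a],[round(d["p"],2) for d in b])
    z={"nest":18,"lever_pivot":195,"press":0,"ram_foot":101,"lever_grip":323,"button_face":323}.get(t,0)
    if a: print("  S",onz(S,a[0]["at"],z))
    if b: print("  T",onz(T,b[0]["at"],z))
    if a and b: print("  tri",tri([(S,a[0]["at"]),(T,b[0]["at"])]))
for t in("jar","closed_jar"):
  for n,p in(("S",S),("T",T)):
    for d in mark_of(p,t): print(t,n,round(d["p"],2),d["at"],onz(p,d["at"],0))
    for d in trace(p,t):
        ys,xs=np.nonzero(d["mask"]);print("  mask",round(d["p"],2),d["at"],len(ys),xs.min(),xs.max(),ys.min(),ys.max(),onz(p,d["at"],35))
a=S["color"];b=T["color"]
f=lambda im,x,y,w,h,s:cv2.resize(im[y:y+h,x:x+w],None,fx=s,fy=s,interpolation=cv2.INTER_CUBIC)
L=f(a,240,240,75,70,5); M=f(b,205,195,130,70,5)
L=cv2.copyMakeBorder(L,0,0,0,650-L.shape[1],0)
cv2.imwrite("pics/c1.png",cv2.resize(np.vstack([L,M]),None,fx=.85,fy=.85))
E
```

```text
base R z of tool [[ 0.   0.4  0.9]
 [-0.   0.9 -0.4]
 [-1.  -0.   0. ]]
nest [0.98] [0.98]
  S [431.7  29.   18. ]
  T [428.  30.  18.]
  tri [429.8  29.3  18. ]
lever_pivot [0.66] [0.86]
  S [513.3  25.5 195. ]
  T [508.9  39.9 195. ]
  tri [515.4  39.4 188. ]
press [0.95] [0.84]
  S [451.5  20.    0. ]
  T [447.5  31.9   0. ]
  tri [452.8  31.7  -7.4]
ram_foot [0.43] []
  S [449.8  22.6 101. ]
lever_grip [0.55] [0.56]
  S [496.9  -5.4 323. ]
  T [481.8 -15.4 323. ]
  tri [484.9 -18.  328.1]
button_face [] []
temperature_controller [] []
jar S 0.93 [344.0, 349.7] [ 446.7 -573.1   -0. ]
jar S 0.86 [286.0, 295.1] [ 446.8 -284.2    0. ]
jar S 0.69 [326.5, 280.0] [ 608.9 -289.7    0. ]
  mask 0.83 [343.2, 340.7] 430 337 353 325 355 [ 441.  -573.6   35. ]
  mask 0.73 [285.9, 286.3] 288 282 294 275 299 [ 446.4 -284.6   35. ]
  mask 0.64 [324.5, 271.8] 254 319 331 259 281 [ 600.8 -287.1   35. ]
jar T 0.67 [378.4, 271.2] [ 442.  -561.5    0. ]
jar T 0.65 [315.1, 254.5] [ 458.2 -292.6    0. ]
jar T 0.55 [317.1, 220.7] [ 604.8 -275.1    0. ]
  mask 0.65 [316.2, 253.4] 92 310 319 250 260 [ 456.3 -294.5   35. ]
  mask 0.53 [379.2, 271.0] 124 377 390 264 275 [ 436.5 -557.    35. ]
  mask 0.72 [256.2, 258.0] 253 254 267 250 271 [450.5 -82.2  35. ]
closed_jar T 0.69 [271.6, 244.7] [ 462.5 -105.6    0. ]
  mask 0.45 [274.2, 244.1] 80 265 274 239 249 [ 459.8 -118.    35. ]
```

View pics/c1.png

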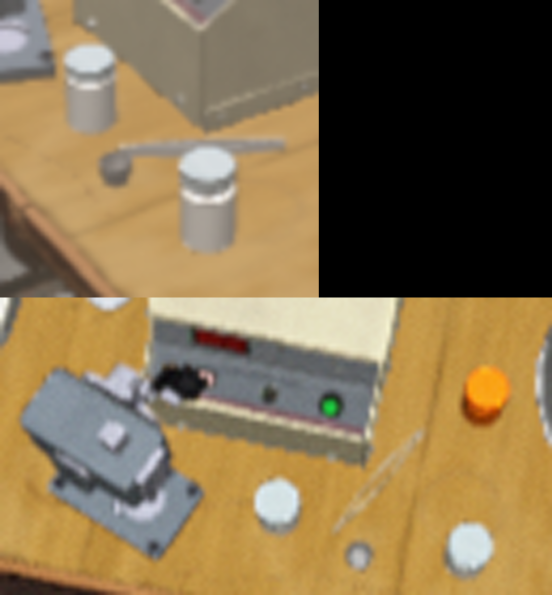

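```bash
cat > fit.py <<'E'
from h import *
import pickle
from scipy.optimize import least_squares
np.set_printoptions(precision=1,suppress=True)
S,T=pickle.load(open("p0.pkl","rb"))
for px in([252.5,240.8],[241.5,255.8],[216.8,239.6]): print("T corner",onz(T,px,18))
for px in([230,244.8],[252,256.8]): print("S",onz(S,px,18))
W=lambda v,P:(R.from_euler('z',v[2]).as_matrix()@np.atleast_2d(P).T).T+[v[0],v[1],0]
ob=[(T,[-45,-42,18],[252.5,240.8]),(T,[-45,42,18],[241.5,255.8]),(T,[89,42,18],[216.8,239.6]),
(S,[0,0,18],[239.2,249.3]),(T,[0,0,18],[237.6,240.1]),(T,[30,-55,195],[238.5,213.4])]
def res(v): return np.concatenate([proj(p,W(v,P))[0]-q for p,P,q in ob])
r=least_squares(res,[430,30,1.2],loss='soft_l1');v=r.x
print("press",v[:2],np.degrees(v[2]));print(r.fun.reshape(-1,2))
box=lambda a:np.array([[x,y,z] for x in a[:2] for y in a[2:4] for z in a[4:]],float)
out=[]
for p,(x,y,w,h) in((S,(215,165,60,100)),(T,(200,190,90,75))):
    s=6;im=cv2.resize(p["color"][y:y+h,x:x+w],None,fx=s,fy=s,interpolation=cv2.INTER_CUBIC)
    for a,c in(((-45,89,-42,42,0,18),(0,255,255)),((-38,85,-31,31,150,235),(0,255,0))):
        q=((proj(p,W(v,box(a)))-[x,y]+.5)*s).astype(int)
        for i in range(8):
            for k in(1,2,4):
                if not i&k: cv2.line(im,tuple(map(int,q[i])),tuple(map(int,q[i|k])),c,1)
    for P in([0,0,18],[30,-55,195],[30-145*np.cos(1.082),-55,195+145*np.sin(1.082)]):
        q=((proj(p,W(v,P))[0]-[x,y]+.5)*s).astype(int);cv2.circle(im,tuple(map(int,q)),3,(0,0,255),-1)
    out.append(im)
h=max(i.shape[0] for i in out)
o=np.hstack([cv2.copyMakeBorder(i,0,h-i.shape[0],0,0,0) for i in out]);k=min(1,800/o.shape[1]);cv2.imwrite("pics/fit1.png",cv2.resize(o,None,fx=k,fy=k,interpolation=cv2.INTER_AREA))
E
python3 fit.py
```

```text
T corner [458.9 -25.2  18. ]
T corner [388.   5.  18.]
T corner [433.9 121.9  18. ]
S [425.6  82.9  18. ]
S [454.5 -42.   18. ]
press [443.2  29.8] 65.92761330612029
[[ 1.  -0.8]
 [-0.3  0.3]
 [-1.  -2. ]
 [ 1.1  0. ]
 [ 1.2  1.7]
 [-2.1  1.9]]
```

View pics/fit1.png

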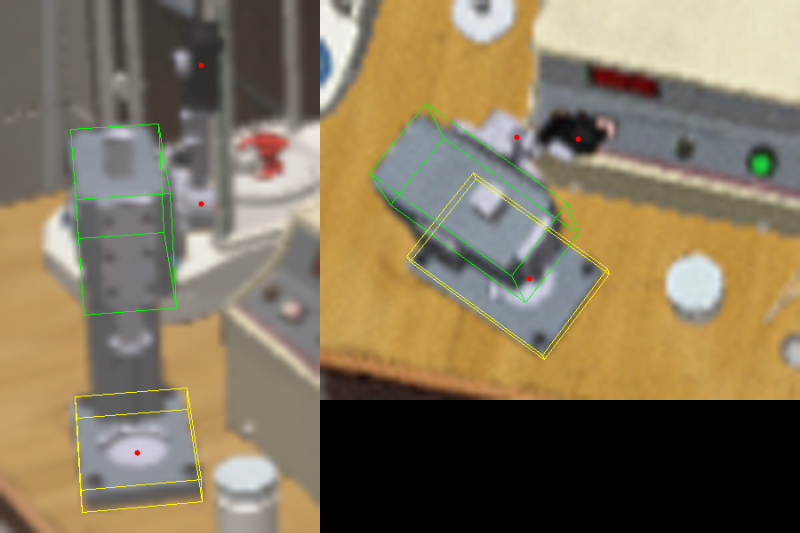

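```bash
cat > fit2.py <<'E'
from h import *
import pickle
from scipy.optimize import minimize
np.set_printoptions(precision=1,suppress=True)
S,T=pickle.load(open("p0.pkl","rb"))
t=np.linspace(0,2*np.pi,40)
def cyl(x,y,h): return np.vstack([np.c_[x+21*np.cos(t),y+21*np.sin(t),0*t+z] for z in(0,h)])
K=8
def jarfit(p,x0,h):
    c=proj(p,[x0[0],x0[1],35])[0];x,y=(c-17).astype(int);w=34
    im=cv2.resize(p["color"][y:y+w,x:x+w],None,fx=K,fy=K,interpolation=cv2.INTER_CUBIC)
    m=(cv2.cvtColor(im,cv2.COLOR_BGR2HSV)[...,1]<75)
    n,l,st,ce=cv2.connectedComponentsWithStats(m.astype(np.uint8));m=l==l[w*K//2,w*K//2]
    def cost(v):
        q=cv2.convexHull(((proj(p,cyl(v[0],v[1],h))-[x,y]+.5)*K-.5).astype(np.float32))
        z=np.zeros(m.shape,np.uint8);cv2.fillConvexPoly(z,(q*16).round().astype(np.int32),1,shift=4)
        return (z.astype(bool)^m).sum()/m.sum()
    r=minimize(cost,x0,method='Nelder-Mead',options=dict(initial_simplex=np.array([x0,[x0[0]+15,x0[1]],[x0[0],x0[1]+15]])));return r.x,r.fun
if __name__=="__main__":
    for n,x0 in(("B",[452,-288]),("A",[460,-110])):
        for h in(64,70):
            print(n,h,"S",*jarfit(S,x0,h),"T",*jarfit(T,x0,h))
    W=lambda v,P:(R.from_euler('z',v[2]).as_matrix()@np.atleast_2d(P).T).T+[v[0],v[1],0]
    G={}
    for n,p in(("S",S),("T",T)):
        g=cv2.GaussianBlur(p["color"].astype(np.float32),(0,0),0.8)
        G[n]=np.sqrt(sum(cv2.Sobel(g,cv2.CV_32F,a,b)**2 for a,b in((1,0),(0,1))).sum(2))
    L=[("S",[-45,-42,0],[-45,42,0]),("S",[-45,-42,18],[-45,42,18]),("S",[-45,-42,0],[20,-42,0]),("T",[-45,-42,0],[-45,42,0]),("T",[-45,42,0],[60,42,0]),("S",[-45,42,18],[60,42,18])]
    s=np.linspace(.05,.95,60)[:,None]
    def sc(v,which="ST"):
        f=0
        for n,a,b in L:
            if n in which:
                q=proj({"S":S,"T":T}[n],W(v,np.array(a)*(1-s)+np.array(b)*s)).astype(np.float32)
                f-=cv2.remap(G[n],q[:,:1],q[:,1:],cv2.INTER_CUBIC).mean()
        return f
    for wh in("ST","S","T"):
        best=min((minimize(lambda u:sc([u[0],u[1],u[2]/100],wh),[x,y,a],method='Nelder-Mead',options=dict(initial_simplex=[[x,y,a],[x+5,y,a],[x,y+5,a],[x,y,a+5]])) for x in(437,443,448) for y in(25,30,35) for a in(113,117)),key=lambda r:r.fun)
        print("press",wh,best.x[:2],np.degrees(best.x[2]/100),best.fun)
E
python3 fit2.py
```

```text
B 64 S [ 460.  -278.6] 0.28929499864198965 T [ 453.5 -289. ] 0.0531082750102923
B 70 S [ 456.1 -284.8] 0.24149303534706865 T [ 452.8 -289.1] 0.08096610402085906
A 64 S [460.5 -99. ] 0.5108831276861223 T [ 458.7 -100. ] 0.06473214285714286
A 70 S [460.6 -98.9] 0.5286635241924303 T [ 458.2 -100.1] 0.09500558035714286
press ST [444.   31.6] 69.98841564104711 -1515.250732421875
press S [444.5  30.7] 70.21754599719061 -939.5770263671875
press T [442.9  32.6] 68.7869018419383 -593.638916015625
```

```bash
python3 - <<'E'
from bench import *
from h import *
import pickle
np.set_printoptions(precision=3,suppress=True)
S,T=pickle.load(open("p0.pkl","rb"))
print("ctrl corner",onz(T,[290.9,233.2],0))
for q in([332,216.7],[341,238],[365,251.4],[390,241]): print("drum",onz(T,q,0))
o=get_obs();R0=R.from_euler('xyz',o["tool_rot"])
def tgt(yaw,lean,sgn):
    y,l=np.radians([yaw,lean]);h=np.array([np.cos(y),np.sin(y),0]);x=np.sin(l)*h+[0,0,-np.cos(l)]
    yy=sgn*np.array([-h[1],h[0],0]);return R.from_matrix(np.c_[x,yy,np.cross(x,yy)])
for s in(1,-1):
    d=(tgt(65,50,s)*R0.inv()).as_rotvec(degrees=True);print(s,d,np.linalg.norm(d))
    d=(tgt(65,0.01,s)*R0.inv()).as_rotvec(degrees=True);print("  down",s,d)
print(o["tcp_pos"],R0.as_matrix())
E
```

```text
ctrl corner [ 527.832 -175.52     0.   ]
drum [ 635.469 -335.014    0.   ]
drum [ 550.073 -387.828    0.   ]
drum [ 513.314 -495.682    0.   ]
drum [ 579.016 -593.456    0.   ]
1 [ 19.29  -51.6    82.802] 99.45326675489429
  down 1 [ 0.001 -0.011 88.999]
-1 [ 51.831  19.382 -84.64 ] 101.12409467901976
  down -1 [  0.01    0.007 -91.001]
[264.37  593.829 214.588] [[ 0.     0.407  0.914]
 [ 0.     0.914 -0.407]
 [-1.     0.     0.   ]]
```

Call:
{"method": "jog_arm", "body": {"moves": [[[0,0,-6.125,1,-2,3.4,1],[0,0,-6.125,1,-2,3.4,1],[0,0,-6.125,1,-2,3.4,1],[0,0,-6.125,1,-2,3.4,1],[0,0,-6.125,2,-3.5,1,1],[0,0,-6.125,2,-3.5,1,1],[0,0,-6.125,2,-3.5,1,1],[0,0,-6.125,2,-3.5,1,1]]]}}

```text
clock: 3.07
tcp_pos: [376.5, 372.8, 391.8]
tool_rot: [-2.308, 1.558, 2.681]
wrist_force: [0.9, 0.0, 0.4]
gripper_width: 0.996
```

Call:
{"method": "jog_arm", "body": {"moves": [[[0,0,-6.125,1.2,-3.8,0.5,1],[0,0,-6.125,1.2,-3.8,0.5,1],[0,0,-6.125,1.2,-3.8,0.5,1],[0,0,-6.125,1.2,-3.8,0.5,1],[0,0,-6.125,1.2,-3.8,0.5,1],[0,0,-6.125,1.2,-3.8,0.5,1],[0,0,-6.125,1.2,-3.8,0.5,1],[0,0,-6.125,1.2,-3.8,0.5,1]]]}}

```text
clock: 3.73
tcp_pos: [474.4, 57.2, 437.1]
tool_rot: [-2.881, 1.552, 1.208]
wrist_force: [1.6, 0.5, -0.2]
gripper_width: 1.0
```

Call:
{"method": "jog_arm", "body": {"moves": [[[5.3,-3.31,0,-0.6,-4,-0.6,1],[5.3,-3.31,0,-0.6,-4,-0.6,1],[5.3,-3.31,0,-0.6,-4,-0.6,1],[5.3,-3.31,0,-0.6,-4,-0.6,1],[5.3,-3.31,0,-0.6,-4,-0.6,1],[5.3,-3.31,0,-0.6,-4,-0.6,1],[5.3,-3.31,0,-0.6,-4,-0.6,1],[5.3,-3.31,0,-0.6,-4,-0.6,1]]]}}

```text
clock: 4.4
tcp_pos: [434.7, -189.5, 400.3]
tool_rot: [-3.026, 0.84, 1.06]
wrist_force: [0.7, 1.9, 1.0]
gripper_width: 1.0
```

```bash
cat >> h.py <<'E'
def tgt(yaw,lean,sgn=-1):
    y,l=np.radians([yaw,lean]);h=np.array([np.cos(y),np.sin(y),0]);x=np.sin(l)*h+[0,0,-np.cos(l)]
    yy=sgn*np.array([-h[1],h[0],0]);return R.from_matrix(np.c_[x,yy,np.cross(x,yy)])
def go(o,grasp,yaw,lean,back=0):
    "rotvec deg and shift cm from the state o to the grasp point, back mm short along tool x"
    Rt=tgt(yaw,lean);p=np.array(grasp)+Rt.as_matrix()[:,0]*(19-back)
    d=(Rt*R.from_euler('xyz',o["tool_rot"]).inv()).as_rotvec(degrees=True)
    return d.round(2),((p-o["tcp_pos"])/10).round(2)
E
python3 - <<'E'
from bench import *
from h import *
o=get_obs();print(o["tcp_pos"],o["q"],o["wrist_force"])
for b in(0,60,120): print(b,*go(o,[453,-289,34],58,50,b))
E
```

```text
[ 434.74506555 -189.49806423  400.3270757 ] [-0.31803194  0.22877991  1.31510027  1.88448179 -0.83710504  1.6406765
  0.54237065] [0.73409897 1.89503806 0.97685769]
0 [ 4.57 -8.24  1.87] [  2.6   -8.72 -37.85]
60 [ 4.57 -8.24  1.87] [  0.16 -12.61 -34.  ]
120 [ 4.57 -8.24  1.87] [ -2.27 -16.51 -30.14]
```

Call:
{"method": "jog_arm", "body": {"moves": [[[0.6,-1,0.25,-0.3,-2.1,-3.5,1],[0.6,-1,0.25,-0.3,-2.1,-3.5,1],[0.6,-1,0.25,-0.3,-2.1,-3.5,1],[0.6,-1,0.25,-0.3,-2.1,-3.5,1],[0.6,-1,0.25,-0.3,-2.1,-3.5,1],[0.6,-1,0.25,-0.3,-2.1,-3.5,1],[0.6,-1,0.25,-0.3,-2.1,-3.5,1]]]}}

```text
clock: 4.98
tcp_pos: [414.7, -342.8, 152.7]
tool_rot: [-3.138, 0.705, 1.013]
wrist_force: [0.8, 0.1, 1.2]
gripper_width: 0.998
```

```bash
python3 - <<'E'
from bench import *
from h import *
o=get_obs();print(o["tcp_pos"],o["q"],o["wrist_force"])
for b in(0,60,120): print(b,*go(o,[453,-289,34],58,50,b))
E
```

```text
[ 414.65052031 -342.84464725  152.66094659] [ 0.41593559  0.84664335  0.91821831  1.82551251 -1.15001121  1.73593742
  1.25028466] [0.83149095 0.07339406 1.21015182]
0 [ 0.27 -0.34  0.11] [  4.61   6.62 -13.09]
60 [ 0.27 -0.34  0.11] [ 2.17  2.72 -9.23]
120 [ 0.27 -0.34  0.11] [-0.27 -1.18 -5.37]
```

Call:
{"method": "jog_arm", "body": {"moves": [[[0,0,0,0.6,0.6,-3,1],[0,0,0,0.6,0.6,-3,1],[0,0,0,0.9,1.5,-3.2,1],[0,0,0,0,0,0,1]]]}}

```text
clock: 5.32
tcp_pos: [430.6, -320.0, 47.1]
tool_rot: [-3.125, 0.707, 1.012]
wrist_force: [0.2, 0.8, 0.5]
gripper_width: 1.003
```

```bash
python3 - <<'E'
from bench import *
from h import *
o=get_obs();print(o["tcp_pos"],o["q"],o["wrist_force"])
for b in(0,60): print(b,*go(o,[453,-289,34],58,50,b))
S=read_camera("scene");T=read_camera("top")
f=lambda im,x,y,w,h,s:cv2.resize(im[y:y+h,x:x+w],None,fx=s,fy=s,interpolation=cv2.INTER_CUBIC)
cv2.imwrite("pics/g1.png",np.hstack([f(S["color"],220,230,100,100,4),f(T["color"],260,200,100,100,4)]))
E
```

```text
[ 430.63374415 -320.00313258   47.1346981 ] [ 0.43987862  0.9774201   0.79446454  1.85795921 -1.25279231  1.60963327
  1.33098365] [0.19702714 0.77386237 0.50804557]
0 [ 0.06 -0.9   0.63] [ 3.01  4.33 -2.53]
60 [ 0.06 -0.9   0.63] [0.57 0.44 1.32]
```

View pics/g1.png

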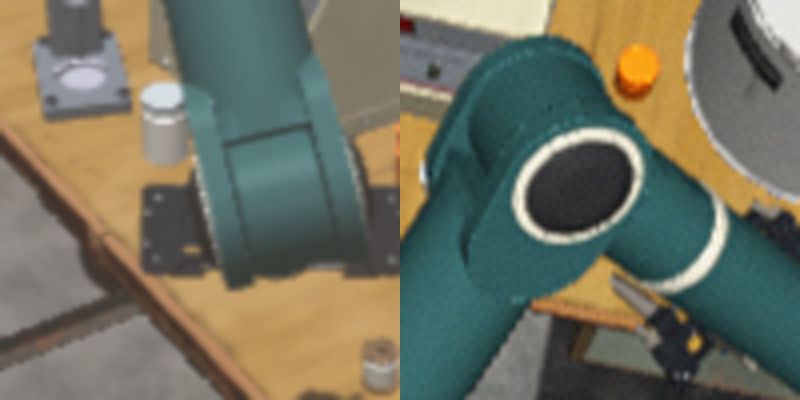

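Call:
{"method": "jog_arm", "body": {"moves": [[[0,-0.45,0.3,0.7,1,-0.6,1],[0,-0.45,0.3,1,1.4,-0.9,1],[0,0,0,1.1,1.5,-0.9,1],[0,0,0,0,0,0,1]]]}}

```text
clock: 5.75
tcp_pos: [459.7, -293.4, 36.3]
tool_rot: [3.113, 0.711, 0.987]
wrist_force: [0.1, 1.0, -0.2]
gripper_width: 0.997
```

```bash
python3 - <<'E'
from bench import *
from h import *
o=get_obs();print(o["tcp_pos"],o["q"],o["wrist_force"])
print(*go(o,[453,-289,34],58,50,0))
E
```

```text
[ 459.66558281 -293.4039587    36.32169324] [ 0.44304913  0.93166431  0.68291939  1.88633733 -1.27077478  1.49389646
  1.32182227] [ 0.05263483  1.01418594 -0.19065919]
[1.27 0.65 0.38] [ 0.1   1.67 -1.45]
```

Call:
{"method": "jog_arm", "body": {"moves": [[[0.4,0.2,0.1,0,0.8,-0.7,1],[0.4,0.2,0.1,0,0.8,-0.7,1],[0,0,0,0,0,0,1]]]}}

```text
clock: 6.0
tcp_pos: [460.3, -281.5, 27.0]
tool_rot: [3.12, 0.706, 0.994]
wrist_force: [-0.4, 0.2, -0.1]
gripper_width: 1.003
```

```bash
python3 - <<'E'
from bench import *
from h import *
o=get_obs();print(o["tcp_pos"],o["q"],o["wrist_force"])
print(*go(o,[453,-289,34],58,50,0))
E
```

```text
[ 460.27992451 -281.46892892   27.03079253] [ 0.45194294  0.93076362  0.64605764  1.90167496 -1.27224294  1.46362136
  1.32833994] [-0.43141407  0.2402828  -0.09029371]
[0.9  0.57 0.24] [ 0.04  0.48 -0.52]
```

Call:
{"method": "jog_arm", "body": {"moves": [[[0.6,0.4,0.2,0,0.5,-0.5,1],[0,0,0,0,0,0,-1],[0,0,0,0,0,0,-1],[0,0,0,0,0,0,-1],[0,0,0,0,0,0,-1],[0,0,0,0,0,0,-1],[0,0,0,0,0,0,-1]]]}}

```text
clock: 6.58
tcp_pos: [458.8, -279.3, 22.0]
tool_rot: [3.135, 0.703, 1.005]
wrist_force: [-0.8, 0.9, 0.3]
gripper_width: 0.588
```

```bash
python3 - <<'E'
from bench import *
from h import *
o=get_obs();print(o["tcp_pos"],o["q"],o["wrist_force"],o["gripper_width"]*92)
print(*go(o,[453,-289,34],58,50,0))
E
```

```text
[ 458.82051931 -279.26783176   22.03916445] [ 0.45342918  0.94079611  0.64205829  1.89969522 -1.2712884   1.464924
  1.32488526] [-0.77942484  0.91907968  0.32133108] 54.13329708457015
[0.4  0.07 0.2 ] [ 0.19  0.26 -0.03]
```

Still closing; keep shutting.

Call:
{"method": "jog_arm", "body": {"moves": [[[0,0,0,0,0,0,-1],[0,0,0,0,0,0,-1],[0,0,0,0,0,0,-1],[0,0,0,0,0,0,-1],[0,0,0,0,0,0,-1],[0,0,0,0,0,0.5,-1],[0,0,0,0,0,0.5,-1]]]}}

```text
clock: 7.17
tcp_pos: [458.3, -279.1, 31.4]
tool_rot: [3.138, 0.704, 1.006]
wrist_force: [-0.2, -0.3, -0.5]
gripper_width: 0.451
```

```bash
python3 - <<'E'
from bench import *
from h import *
o=get_obs();print(o["tcp_pos"],o["q"],o["wrist_force"],o["gripper_width"]*92)
print(*go(o,[453,-289,34],58,50,0))
E
```

```text
[ 458.25052051 -279.0609268    31.44856721] [ 0.44870974  0.92381943  0.64949412  1.90320256 -1.26042927  1.47004937
  1.31200221] [-0.22372475 -0.33186055 -0.52925746] 41.500503870664325
[ 0.38 -0.05  0.21] [ 0.25  0.24 -0.97]
```

Call:
{"method": "jog_arm", "body": {"moves": [[[0,0,0,-0.5,0,2.5,-1],[0,0,0,-0.8,0,4,-1],[0,0,0,-0.8,0,4,-1],[0,0,0,-0.8,0,4,-1],[0,0,0,-0.3,1.5,2,-1],[0,0,0,0,3.5,0,-1],[0,0,0,0,4,0,-1],[0,0,0,0,4,0,-1]]]}}

```text
clock: 7.83
tcp_pos: [422.3, -153.8, 204.6]
tool_rot: [3.132, 0.713, 0.991]
wrist_force: [0.7, -0.3, -1.2]
gripper_width: 0.45
```

```bash
cat >> h.py <<'E'
def st(yaw=None,lean=None):
    from bench import get_obs
    o=get_obs();np.set_printoptions(precision=2,suppress=True)
    M=R.from_euler('xyz',o["tool_rot"]).as_matrix();x=M[:,0]
    print("t %.2f tcp"%o["clock"],o["tcp_pos"],"q",o["q"],"F",o["wrist_force"],"w %.1f"%(o["gripper_width"]*92))
    print("heading %.1f lean %.1f jawtilt %.1f"%(np.degrees(np.arctan2(x[1],x[0])),np.degrees(np.arccos(-x[2])),np.degrees(np.arcsin(M[2,1]))))
    return o
E
python3 -c "
from h import *
o=st();print(go(o,[0,0,0],57.6,49.7)[0])"
```

```text
t 7.83 tcp [ 422.26 -153.83  204.62] q [ 0.17  0.43  0.81  2.19 -1.1   1.4   1.07] F [ 0.71 -0.29 -1.17] w 41.4
heading 56.8 lean 49.2 jawtilt 0.4
[0.67 0.07 0.47]
```

Call:
{"method": "jog_arm", "body": {"moves": [[[0.3,0,0.2,0,4,0,-1],[0.3,0,0.2,0,4,0,-1],[0,0,0,0.2,4,0,-1],[0,0,0,0.2,1.4,-2,-1],[0,0,0,0,0,-4,-1],[0,0,0,0,0,-2,-1],[0,0,0,0,0,0,-1]]]}}

```text
clock: 8.42
tcp_pos: [422.3, -6.5, 151.5]
tool_rot: [3.137, 0.708, 1.017]
wrist_force: [-0.8, -3.3, -4.0]
gripper_width: 0.449
```

```bash
python3 - <<'E'
from h import *
from bench import *
o=st();print(go(o,[0,0,0],57.6,49.7)[0])
S=read_camera("scene");T=read_camera("top")
f=lambda im,x,y,w,h,s:cv2.resize(im[y:y+h,x:x+w],None,fx=s,fy=s,interpolation=cv2.INTER_CUBIC)
cv2.imwrite("pics/g2.png",np.hstack([f(S["color"],200,160,100,120,4),f(T["color"],190,170,100,120,4)]))
E
```

```text
t 8.42 tcp [422.31  -6.5  151.45] q [ 0.25  0.34  0.34  2.41 -1.29  1.04  1.1 ] F [-0.77 -3.25 -3.99] w 41.3
heading 58.3 lean 49.4 jawtilt 0.2
[ 0.34  0.02 -0.84]
```

View pics/g2.png

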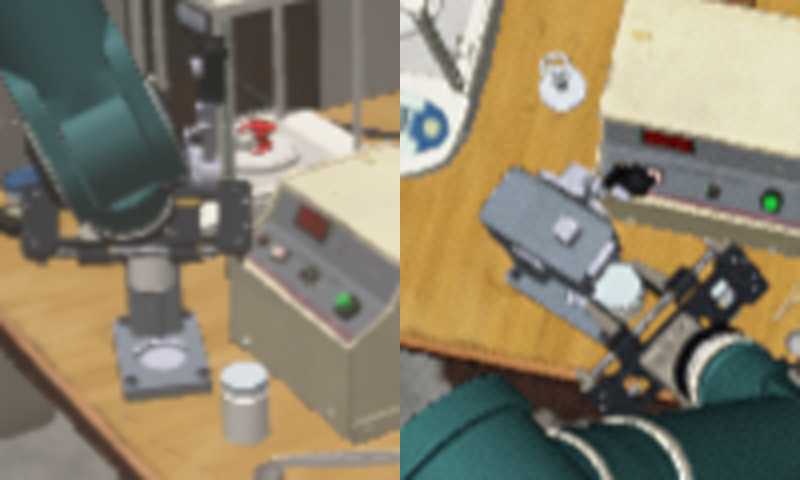

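Call:
{"method": "jog_arm", "body": {"moves": [[[0,0,0,0.3,-1.5,0,-1],[0,0,0,0,0,0,-1]]]}}

```text
clock: 8.68
tcp_pos: [425.5, -23.5, 153.9]
tool_rot: [3.136, 0.706, 1.013]
wrist_force: [1.0, -1.0, -1.2]
gripper_width: 0.448
```

```bash
python3 - <<'E'
from h import *
from bench import *
o=st();print(go(o,[0,0,0],57.6,49.7)[0])
E
```

```text
t 8.68 tcp [425.48 -23.54 153.91] q [ 0.26  0.36  0.38  2.38 -1.26  1.07  1.1 ] F [ 1.04 -1.04 -1.21] w 41.2
heading 58.0 lean 49.5 jawtilt 0.2
[ 0.27  0.12 -0.63]
```

Call:
{"method": "jog_arm", "body": {"moves": [[[0,0,0,0,0,-3,-1],[0,0,0,0,0,-3,-1],[0,0,0,0,0,-2.5,-1],[0,0,0,0,0,0,-1]]]}}

```text
clock: 9.02
tcp_pos: [424.7, -22.0, 83.8]
tool_rot: [3.137, 0.715, 1.02]
wrist_force: [-0.5, -0.3, -0.6]
gripper_width: 0.448
```

```bash
python3 - <<'E'
from h import *
from bench import *
o=st();print(go(o,[0,0,0],57.6,49.7)[0])
E
```

```text
t 9.02 tcp [424.75 -22.03  83.85] q [ 0.72  0.53 -0.16  2.36 -1.28  0.82  1.22] F [-0.47 -0.26 -0.59] w 41.2
heading 58.5 lean 49.0 jawtilt 0.2
[ 0.67 -0.19 -1.04]
```

Call:
{"method": "jog_arm", "body": {"moves": [[[0,0,0,0,0,-1.5,-1],[0,0,0,0,0,-1.5,-1],[0,0,0,0,0,0,-1]]]}}

```text
clock: 9.27
tcp_pos: [424.1, -23.7, 53.3]
tool_rot: [3.141, 0.718, 1.019]
wrist_force: [-0.1, 0.1, -1.2]
gripper_width: 0.451
```

```bash
python3 - <<'E'
from h import *
from bench import *
o=st();print(go(o,[0,0,0],57.6,49.7)[0])
E
```

```text
t 9.27 tcp [424.08 -23.67  53.32] q [ 0.86  0.63 -0.31  2.35 -1.28  0.71  1.27] F [-0.08  0.11 -1.15] w 41.5
heading 58.4 lean 48.9 jawtilt 0.0
[ 0.72 -0.39 -0.84]
```

Call:
{"method": "jog_arm", "body": {"moves": [[[0.4,-0.2,-0.4,0,0,-0.6,-1],[0.3,-0.2,-0.4,0.4,0.9,0,-1],[0,0,0,0.5,1.3,0,-1],[0,0,0,0.5,1.3,0,-1],[0,0,0,0.4,1.1,0,-1],[0,0,0,0,0,0,-1]]]}}

```text
clock: 9.77
tcp_pos: [439.1, 22.4, 45.0]
tool_rot: [-3.133, 0.723, 1.017]
wrist_force: [-0.9, -0.1, -1.1]
gripper_width: 0.451
```

```bash
python3 - <<'E'
from h import *
from bench import *
o=st();print(go(o,[0,0,0],57.6,49.7)[0])
E
```

```text
t 9.77 tcp [439.11  22.36  45.01] q [ 1.06  0.75 -0.68  2.36 -1.28  0.42  1.22] F [-0.89 -0.08 -1.05] w 41.5
heading 58.3 lean 48.6 jawtilt -0.4
[ 0.76 -0.92 -0.36]
```

Call:
{"method": "jog_arm", "body": {"moves": [[[0.5,-0.5,-0.2,0.5,0.9,0,-1],[0.3,-0.4,0,0.5,0.8,0,-1],[0,0,0,0,0,0,-1]]]}}

```text
clock: 10.02
tcp_pos: [446.6, 39.1, 41.8]
tool_rot: [-3.136, 0.714, 1.017]
wrist_force: [-0.1, -0.4, -2.7]
gripper_width: 0.45
```

```bash
python3 - <<'E'
from h import *
from bench import *
o=st();print(go(o,[0,0,0],57.6,49.7)[0])
E
```

```text
t 10.02 tcp [446.57  39.12  41.84] q [ 1.11  0.83 -0.8   2.36 -1.28  0.31  1.22] F [-0.12 -0.36 -2.68] w 41.4
heading 58.3 lean 49.1 jawtilt -0.2
[ 0.4  -0.53 -0.49]
```

Call:
{"method": "jog_arm", "body": {"moves": [[[0.3,-0.4,0,0.3,0.2,0,-1],[0.2,-0.2,0,0,0,-0.2,-1],[0,0,0,0,0,0,-1]]]}}

```text
clock: 10.27
tcp_pos: [449.0, 41.3, 39.9]
tool_rot: [-3.141, 0.701, 1.019]
wrist_force: [-0.2, 0.8, 0.4]
gripper_width: 0.45
```

```bash
python3 - <<'E'
from h import *
from bench import *
o=st();print(go(o,[0,0,0],57.6,49.7)[0])
S=read_camera("scene");T=read_camera("top")
f=lambda im,x,y,w,h,s:cv2.resize(im[y:y+h,x:x+w],None,fx=s,fy=s,interpolation=cv2.INTER_CUBIC)
cv2.imwrite("pics/g3.png",np.hstack([f(S["color"],205,190,66,80,6),f(T["color"],205,200,66,80,6)]))
E
```

```text
t 10.27 tcp [449.02  41.33  39.92] q [ 1.12  0.86 -0.81  2.36 -1.28  0.3   1.23] F [-0.18  0.82  0.42] w 41.4
heading 58.4 lean 49.8 jawtilt -0.0
[-0.12  0.05 -0.78]
```

View pics/g3.png

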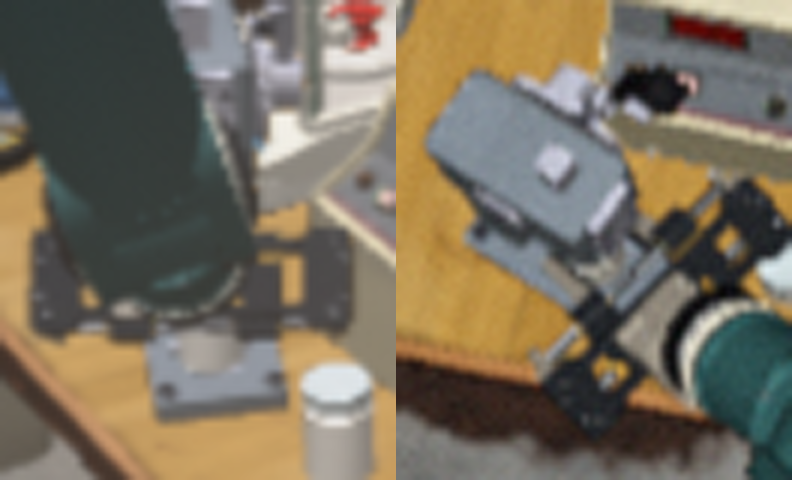

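Call:
{"method": "jog_arm", "body": {"moves": [[[0,0,0,0.1,0.25,0,-1],[0,0,0,0,0,0,-1]]]}}

```text
clock: 10.53
tcp_pos: [450.2, 42.2, 39.8]
tool_rot: [3.14, 0.704, 1.017]
wrist_force: [0.3, 1.1, 0.0]
gripper_width: 0.453
```

```bash
python3 - <<'E'
from h import *
from bench import *
from fit2 import cyl,S
o=st()
for d in([443.5,31.5],[441,25]):
    q=proj(S,cyl(*d,64)+[0,0,18]);print("model jar bottom row %.1f cols %.1f %.1f"%(q[:40,1].max(),q[:,0].min(),q[:,0].max()))
E
```

```text
t 10.53 tcp [450.15  42.24  39.83] q [ 1.13  0.86 -0.83  2.36 -1.28  0.29  1.23] F [0.3  1.12 0.01] w 41.6
heading 58.3 lean 49.7 jawtilt 0.1
model jar bottom row 252.0 cols 233.7 245.7
model jar bottom row 252.9 cols 233.8 245.9
```

Call:
{"method": "jog_arm", "body": {"moves": [[[0,0,0,0.1,0.3,0,-1],[0,0,0,0,0,0,-1]]]}}

```text
clock: 10.7
tcp_pos: [451.1, 43.2, 39.8]
tool_rot: [3.139, 0.705, 1.014]
wrist_force: [0.3, 1.5, 0.3]
gripper_width: 0.449
```

Call:
{"method": "jog_arm", "body": {"moves": [[[0,0,0,0.1,0.3,0,-1],[0,0,0,0,0,0,-1]]]}}

```text
clock: 10.87
tcp_pos: [451.9, 44.3, 39.7]
tool_rot: [3.138, 0.707, 1.012]
wrist_force: [0.1, 1.0, 1.5]
gripper_width: 0.449
```

Call:
{"method": "jog_arm", "body": {"moves": [[[0,0,0,0.15,0.5,0,-1],[0,0,0,0.15,0.5,0,-1]]]}}

```text
clock: 11.03
tcp_pos: [455.9, 50.0, 39.3]
tool_rot: [3.133, 0.712, 1.004]
wrist_force: [-10.8, -17.0, 20.8]
gripper_width: 0.449
```

```bash
python3 -c "
from h import *
st()"
```

```text
t 11.03 tcp [455.89  49.98  39.34] q [ 1.16  0.91 -0.9   2.36 -1.27  0.2   1.22] F [-10.78 -17.04  20.77] w 41.3
heading 57.5 lean 49.2 jawtilt 0.4
```

Call:
{"method": "jog_arm", "body": {"moves": [[[0,0,0,0,0,0,0.5],[0,0,0,0,0,0,0.5],[0,0,0,0,0,0,0.5],[0,0,0,0,0,0,0.5],[0,0,0,0,0,0,0.5],[0,0,0,0,0,0,0.5]]]}}

```text
clock: 11.53
tcp_pos: [455.2, 48.5, 37.5]
tool_rot: [3.134, 0.716, 1.004]
wrist_force: [-0.1, -0.5, 0.6]
gripper_width: 0.752
```

```bash
python3 -c "
from h import *
st()"
```

```text
t 11.53 tcp [455.24  48.49  37.5 ] q [ 1.16  0.91 -0.9   2.36 -1.27  0.2   1.22] F [-0.14 -0.55  0.56] w 69.2
heading 57.5 lean 49.0 jawtilt 0.3
```

Call:
{"method": "jog_arm", "body": {"moves": [[[0,0,0,-0.4,-0.65,0.65,0.5],[0,0,0,-0.8,-1.3,1.3,0.5],[0,0,0,-0.8,-1.3,1.3,0.5],[0,0,0,-0.8,-1.3,1.3,0.5],[0,0,0,-0.8,-1.3,1.3,0.5],[0,0,0,-0.8,-1.3,1.3,0.5],[0,0,0,-0.8,-1.3,1.3,0.5],[0,0,0,0,0,2,0.5]]]}}

```text
clock: 12.2
tcp_pos: [397.5, -35.0, 144.4]
tool_rot: [-3.132, 0.713, 1.02]
wrist_force: [0.3, -0.2, 0.5]
gripper_width: 0.749
```

```bash
python3 - <<'E'
from h import *
from bench import *
from fit2 import cyl
o=st()
S=read_camera("scene");T=read_camera("top")
for n,p in(("S",S),("T",T)):
    for t in("jar","nest"): print(n,t,[(round(d["p"],2),d["at"]) for d in mark_of(p,t)][:4])
for d in([443.5,31.5],): print(proj(S,[d[0],d[1],88]),proj(T,[d[0],d[1],88]))
f=lambda im,x,y,w,h,s:cv2.resize(im[y:y+h,x:x+w],None,fx=s,fy=s,interpolation=cv2.INTER_CUBIC)
cv2.imwrite("pics/g4.png",np.hstack([f(S["color"],205,195,66,75,6),f(T["color"],205,200,66,75,6)]))
E
```

```text
t 12.20 tcp [397.48 -34.99 144.38] q [ 1.25  0.45 -0.67  2.36 -0.94  0.75  0.87] F [ 0.34 -0.19  0.49] w 68.9
heading 58.4 lean 49.2 jawtilt -0.4
S jar [(0.71, [342.5, 349.1]), (0.68, [238.6, 248.9]), (0.56, [323.5, 282.0])]
S nest [(0.8, [243.2, 248.9])]
T jar [(0.57, [314.6, 219.7]), (0.53, [240.6, 239.0]), (0.4, [377.2, 274.0])]
T nest [(0.68, [239.7, 242.0])]
[[239.18 232.98]] [[236.54 237.75]]
```

View pics/g4.png

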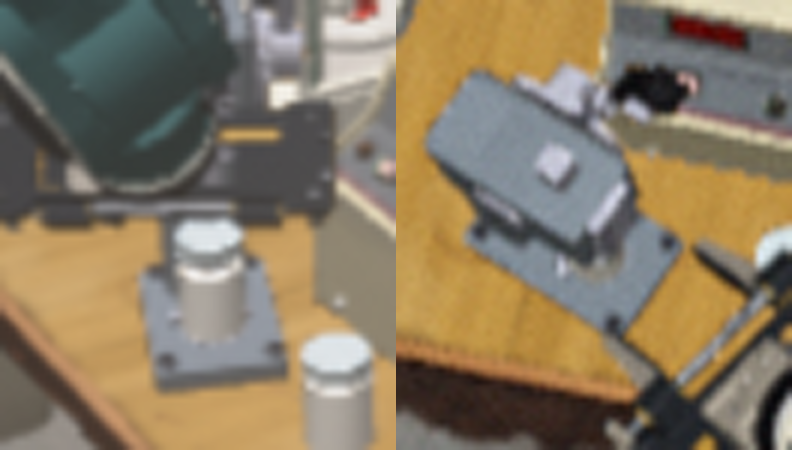

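```bash
python3 - <<'E'
from h import *
import pickle
np.set_printoptions(precision=1,suppress=True)
S,T=pickle.load(open("p0.pkl","rb"))
W=lambda v,P:(R.from_euler('z',v[2]).as_matrix()@np.atleast_2d(P).T).T+[v[0],v[1],0]
a=np.radians(62);g=lambda r:[30-r*np.cos(a),-55,195+r*np.sin(a)]
C=[]
for n,p,(x,y,w,h) in(("S",S,(243,160,16,28)),("T",T,(236,204,22,20))):
    im=p["color"][y:y+h,x:x+w].astype(int).max(2);m=(im<45).astype(np.uint8)
    k,l,s,c=cv2.connectedComponentsWithStats(m);i=1+s[1:,4].argmax();C.append(c[i]+[x,y]);print(n,C[-1],s[i]+[x,y,0,0,0])
    for v in((443.5,31.5,np.radians(69.5)),(443.5,31.5,np.radians(66.5)),(443.5,31.5,np.radians(72.5))):
        print("  model mid",proj(p,W(v,g(141)))[0],"ends",proj(p,W(v,g(105)))[0],proj(p,W(v,g(177)))[0])
print("tri",tri([(S,C[0]),(T,C[1])]),"model",W((443.5,31.5,np.radians(69.5)),g(141)))
E
```

```text
Traceback (most recent call last):
ValueError: attempt to get argmax of an empty sequence
```

```bash
python3 - <<'E'
from h import *
import pickle
np.set_printoptions(precision=1,suppress=True)
S,T=pickle.load(open("p0.pkl","rb"))
W=lambda v,P:(R.from_euler('z',v[2]).as_matrix()@np.atleast_2d(P).T).T+[v[0],v[1],0]
a=np.radians(62);g=lambda r:[30-r*np.cos(a),-55,195+r*np.sin(a)]
print(S["color"][160:188:2,243:260].max(2)); print(T["color"][206:224:1,238:258].max(2))
for n,p in (("S",S),("T",T)):
    for yaw in(66.5,69.5,72.5):
        v=(443.5,31.5,np.radians(yaw));print(n,yaw,"  mid",proj(p,W(v,g(141)))[0],"ends",proj(p,W(v,g(105)))[0],proj(p,W(v,g(177)))[0])
E
```

```text
[[ 60  79  92 101 114 125 139 154 159 163 189 215 220 218 205 190 185]
 [ 76 100 120 124 113  98  94 102 117 130 137 139 137 134 131 130 131]
 [ 62  78 106 119 120 123 125 121  89  80 120 130 129 127 112  87  73]
 [ 61  61  61  70  88 103 113 118  87  81 116 130 113 109 100  78  65]
 [ 61  60  60  57  57  61  62  69  67  74 105 117 102 103  96  77  65]
 [ 63  62  62  62  62  58  58  57  60  63  60  59  61  90  96  79  67]
 [ 62  62  62  62  63  62  57  56  60  62  59  56  55  63  95  84  68]
 [ 62  61  63  66  79 110 106  74  53  50  48  47  48  65  95  84  66]
 [ 64  63  63  64  81 158 159 102  56  48  48  49  53  87 105  88  68]
 [ 65  65  65  64  71  94 102  78  55  48  49  48  53  85 113  94  71]
 [ 67  66  67  67  67  66  58  51  49  49  49  49  52  84 112  92  69]
 [ 67  68  70  70  68  65  58  53  50  50  50  50  52  78 110  94  70]
 [ 68  67  69  69  68  68  64  60  56  55  54  53  58  83 112  98  75]
 [ 67  68  70  70  70  84 153 135 102  97  92  92 104 103 115 100  75]]
[[190 183 147 131 128 123 121 118 117 114 107 101  87  85  86  77  77  78
   80  71]
 [189 194 145 132 13
[... 1085 characters left out ...]
 [184 170 132 115 113 111 130 125 136 132 142 166 170 198 207 203 208 208
  205 202]
 [184 201 166 127 119 118 122 114 121 116 118 118 119 135 137 139 169 171
  192 204]
 [131 174 179 151 128 119 117 120 119 119 116 115 116 117 112 117 118 115
  121 134]
 [121 117 152 146 140 129 119 118 115 120 118 116 121 123 117 116 119 115
  115 113]]
S 66.5   mid [252.2 177.4] ends [252.1 184.2] [252.2 170.3]
S 69.5   mid [252.6 177. ] ends [252.3 183.9] [253.  169.9]
S 72.5   mid [253.  176.7] ends [252.4 183.5] [253.6 169.6]
T 66.5   mid [247.1 215.2] ends [244.  215.2] [250.3 215.2]
T 69.5   mid [246.7 214.3] ends [243.5 214.5] [250.1 214.1]
T 72.5   mid [246.3 213.4] ends [243.  213.9] [249.8 213. ]
```

Call:
{"method": "jog_arm", "body": {"moves": [[[-3,2,1.5,0,0,3.5,0.5],[-3,2,1.5,0,0,4,0.5],[-3,2,1.5,0.5,0,4,0.5],[-3,2,1.5,0.5,0,4,0.5],[-3,2,1.5,0.5,0,4,0.5],[-3,2,1.5,0.5,0,4,0.5],[-3,2,1.5,0.5,0,3,0.2]]]}}

```text
clock: 13.08
tcp_pos: [413.1, -24.5, 403.2]
tool_rot: [-2.862, 1.123, 1.423]
wrist_force: [1.9, -0.2, 0.2]
gripper_width: 0.697
```

```bash
cat >> h.py <<'E'
def grip(th,r=145,yaw=69.5,nest=(443.5,31.5)):
    a=np.radians(62)-th;v=R.from_euler('z',yaw,degrees=True)
    return v.apply([30-r*np.cos(a),-54.5,195+r*np.sin(a)])+[*nest,0]
E
python3 - <<'E'
from h import *
o=st()
for l in(10,20,30):
    for b in(0,90): print(l,b,*go(o,grip(0),69.5,l,b))
print(grip(0))
E
```

```text
t 13.08 tcp [413.05 -24.48 403.22] q [ 1.08 -0.03 -0.72  1.86 -0.46  1.42  0.03] F [ 1.86 -0.24  0.2 ] w 64.2
heading 81.5 lean 25.6 jawtilt -6.9
10 0 [-16.23  -0.87   3.31] [ 6.93  0.43 -9.89]
10 90 [-16.23  -0.87   3.31] [ 6.38 -1.03 -1.03]
20 0 [-6.96 -4.6   2.72] [ 7.04  0.73 -9.8 ]
20 90 [-6.96 -4.6   2.72] [ 5.97 -2.15 -1.35]
30 0 [ 2.32 -8.29  2.12] [ 7.15  1.01 -9.66]
30 90 [ 2.32 -8.29  2.12] [ 5.57 -3.2  -1.87]
[481.22 -23.25 323.03]
```

Call:
{"method": "jog_arm", "body": {"moves": [[[-2.3,-1.5,0.9,2,-0.7,0,0.1],[-2.3,-1.5,0.9,2,-0.7,-0.4,0.1],[-2.3,-1.5,0.9,2,-0.7,-0.4,0.1],[0,0,0,0,0,-0.3,0.1],[0,0,0,0,0,0,0.1]]]}}

```text
clock: 13.5
tcp_pos: [481.4, -41.2, 397.3]
tool_rot: [3.106, 1.223, 1.196]
wrist_force: [-0.3, 0.1, -0.1]
gripper_width: 0.55
```

```bash
python3 - <<'E'
from h import *
o=st()
for b in(0,40,90): print(b,*go(o,grip(0),69.5,20,b))
E
```

```text
t 13.50 tcp [481.39 -41.18 397.3 ] q [ 1.    0.07 -0.78  1.78 -0.31  1.28 -0.03] F [-0.31  0.09 -0.1 ] w 50.6
heading 68.5 lean 20.0 jawtilt 0.7
0 [ 0.3   0.64 -0.93] [ 0.21  2.4  -9.21]
40 [ 0.3   0.64 -0.93] [-0.27  1.12 -5.45]
90 [ 0.3   0.64 -0.93] [-0.87 -0.48 -0.76]
```

Call:
{"method": "jog_arm", "body": {"moves": [[[0,0.3,-0.5,-0.8,-0.4,-0.6,0.1],[0,0.2,-0.3,0.2,0.5,-1.5,0.1],[0,0,0,0.2,0.6,-1.7,0.1],[0,0,0,0.15,0.4,-1.5,0.1],[0,0,0,0,0,0,0.1]]]}}

```text
clock: 13.92
tcp_pos: [471.9, -31.4, 336.9]
tool_rot: [-3.108, 1.223, 1.241]
wrist_force: [-0.2, 0.1, -0.5]
gripper_width: 0.551
```

```bash
python3 - <<'E'
from h import *
from bench import *
o=st()
for b in(0,40): print(b,*go(o,grip(0),69.5,20,b))
S=read_camera("scene");T=read_camera("top")
for n,p in(("S",S),("T",T)):
    for t in("lever_grip","button_face"): print(n,t,[(round(d["p"],2),d["at"]) for d in mark_of(p,t)][:4],proj(p,grip(0)))
f=lambda im,x,y,w,h,s:cv2.resize(im[y:y+h,x:x+w],None,fx=s,fy=s,interpolation=cv2.INTER_CUBIC)
cv2.imwrite("pics/g5.png",np.hstack([f(S["color"],215,130,66,75,6),f(T["color"],215,180,66,75,6)]))
E
```

```text
t 13.92 tcp [471.86 -31.38 336.85] q [ 0.99  0.1  -0.79  1.88 -0.3   1.16 -0.05] F [-0.24  0.15 -0.49] w 50.7
heading 71.1 lean 19.9 jawtilt -0.7
0 [-0.14 -0.64  0.19] [ 1.16  1.42 -3.17]
40 [-0.14 -0.64  0.19] [0.68 0.14 0.59]
S lever_grip [(0.83, [252.4, 174.8])] [[252.51 176.26]]
S button_face [] [[252.51 176.26]]
T lever_grip [(0.54, [246.0, 214.9])] [[246.99 214.4 ]]
T button_face [] [[246.99 214.4 ]]
```

View pics/g5.png

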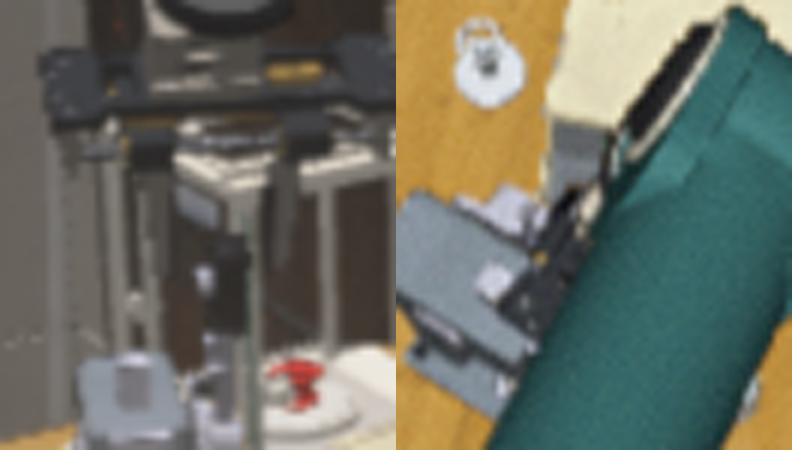

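Call:
{"method": "jog_arm", "body": {"moves": [[[0,-0.3,0,0.6,0,0,0.1],[0,-0.3,0,0.15,0.5,-1.1,0.1],[0,0,0,0.15,0.5,-1.1,0.1],[0,0,0,0.15,0.45,-1,0.1],[0,0,0,0,0,0,0.1]]]}}

```text
clock: 14.63
tcp_pos: [489.6, -19.2, 311.6]
tool_rot: [3.094, 1.22, 1.161]
wrist_force: [0.0, -0.4, -0.3]
gripper_width: 0.549
```

```bash
python3 - <<'E'
from h import *
from bench import *
o=st()
print(*go(o,grip(0),69.5,20,0))
E
```

```text
t 14.63 tcp [489.61 -19.22 311.55] q [ 0.95  0.14 -0.8   1.91 -0.27  1.06 -0.08] F [ 0.01 -0.39 -0.32] w 50.5
heading 66.5 lean 20.1 jawtilt 0.9
[0.24 0.9  0.44] [-0.61  0.21 -0.64]
```

Call:
{"method": "jog_arm", "body": {"moves": [[[0.1,0.4,0.2,-0.5,0.2,-0.6,0.1],[0,0,0,0,0,0,0.1],[0,0,0,0,0,0,0.1]]]}}

```text
clock: 14.88
tcp_pos: [485.3, -17.5, 306.5]
tool_rot: [3.112, 1.22, 1.181]
wrist_force: [-0.7, 0.2, 0.4]
gripper_width: 0.554
```

```bash
python3 - <<'E'
from h import *
from bench import *
o=st()
print(*go(o,grip(0),69.5,20,0))
E
```

```text
t 14.88 tcp [485.33 -17.48 306.48] q [ 0.95  0.14 -0.81  1.92 -0.28  1.05 -0.08] F [-0.7   0.19  0.41] w 51.0
heading 67.7 lean 20.1 jawtilt 0.6
[0.14 0.58 0.22] [-0.18  0.03 -0.13]
```

Good. Close gently, watching the wrist force.

Call:
{"method": "jog_arm", "body": {"moves": [[[0,0.5,0.2,-0.15,0,-0.1,0.1],[0,0,0,0,0,0,-0.25],[0,0,0,0,0,0,-0.25],[0,0,0,0,0,0,-0.4],[0,0,0,0,0,0,-0.4]]]}}

```text
clock: 15.3
tcp_pos: [481.9, -17.4, 306.3]
tool_rot: [-3.133, 1.225, 1.222]
wrist_force: [-6.4, 0.6, 3.7]
gripper_width: 0.305
```

Call:
{"method": "jog_arm", "body": {"moves": [[[0,0,0,0,0,0,-0.44],[0,0,0,0,0,0,-0.48],[0,0,0,0,0,0,-0.48]]]}}

```text
clock: 15.55
tcp_pos: [483.1, -17.9, 306.3]
tool_rot: [3.141, 1.224, 1.211]
wrist_force: [-0.4, 0.6, -1.4]
gripper_width: 0.262
```

Call:
{"method": "jog_arm", "body": {"moves": [[[0,0,0,0,0,0,-1],[0,0,0,0,0,0,-1],[0,0,0,0,0,0,-1]]]}}

```text
clock: 15.8
tcp_pos: [484.0, -18.3, 306.3]
tool_rot: [3.136, 1.224, 1.205]
wrist_force: [0.4, 1.0, -1.7]
gripper_width: 0.241
```

```bash
python3 - <<'E'
from h import *
from bench import *
o=st()
g=np.array(o["tcp_pos"])-19*R.from_euler('xyz',o["tool_rot"]).as_matrix()[:,0]
print("grasp",g,"model",grip(0))
for t in(.1,.2,.3,.4,.5,.6,.68): print(t,((grip(t)-grip(0))/10).round(2))
E
```

```text
t 15.80 tcp [483.97 -18.3  306.34] q [ 0.95  0.14 -0.8   1.92 -0.27  1.06 -0.09] F [ 0.41  1.01 -1.68] w 22.2
heading 69.0 lean 19.9 jawtilt 0.1
grasp [481.66 -24.34 324.21] model [481.22 -23.25 323.03]
0.1 [-0.44 -1.17 -0.74]
0.2 [-0.84 -2.26 -1.61]
0.3 [-1.22 -3.26 -2.58]
0.4 [-1.56 -4.17 -3.66]
0.5 [-1.86 -4.97 -4.83]
0.6 [-2.12 -5.66 -6.08]
0.68 [-2.29 -6.12 -7.13]
```

Call:
{"method": "jog_arm", "body": {"moves": [[[0,0,0,-0.22,-0.58,-0.37,-1],[0,0,0,-0.22,-0.58,-0.37,-1],[0,0,0,-0.2,-0.54,-0.44,-1],[0,0,0,-0.2,-0.54,-0.44,-1]]]}}

```text
clock: 16.13
tcp_pos: [476.8, -36.9, 293.7]
tool_rot: [3.135, 1.215, 1.206]
wrist_force: [-1.1, 4.0, 4.6]
gripper_width: 0.238
```

```bash
cat >> h.py <<'E'
def lev(o,nest=(443.5,31.5)):
    g=np.array(o["tcp_pos"])-19*R.from_euler('xyz',o["tool_rot"]).as_matrix()[:,0]
    l=R.from_euler('z',69.5,degrees=True).inv().apply(g-[*nest,0])-[30,-54.5,195]
    a=np.arctan2(l[2],-l[0]);th=np.radians(62)-a;r=np.hypot(l[0],l[2])
    print("theta %.3f r %.1f off-plane %.1f"%(th,r,l[1]))
    for t in(.2,.3,.4,.5,.55,.6,.65,.7,0): print(t,((grip(t,r)+R.from_euler('z',69.5,degrees=True).apply([0,l[1],0])-g)/10).round(2),end=' ')
    return th
E
python3 - <<'E'
from h import *
lev(st())
E
```

```text
t 16.13 tcp [476.83 -36.9  293.67] q [ 0.98  0.15 -0.79  1.94 -0.28  1.05 -0.03] F [-1.11  4.04  4.55] w 21.9
heading 69.1 lean 20.4 jawtilt 0.1
theta 0.164 r 146.6 off-plane -0.6
0.2 [-0.15 -0.39 -0.33] 0.3 [-0.52 -1.4  -1.32] 0.4 [-0.87 -2.32 -2.41] 0.5 [-1.17 -3.13 -3.59] 0.55 [-1.31 -3.5  -4.21] 0.6 [-1.43 -3.83 -4.85] 0.65 [-1.54 -4.13 -5.51] 0.7 [-1.65 -4.4  -6.18] 0 [0.71 1.89 1.3 ]
```

Lever is moving freely. On to ~0.5.

Call:
{"method": "jog_arm", "body": {"moves": [[[0,0,0,-0.2,-0.54,-0.46,-1],[0,0,0,-0.19,-0.5,-0.5,-1],[0,0,0,-0.18,-0.48,-0.53,-1],[0,0,0,-0.17,-0.45,-0.55,-1],[0,0,0,-0.16,-0.42,-0.58,-1]]]}}

```text
clock: 16.55
tcp_pos: [467.2, -61.8, 268.5]
tool_rot: [3.138, 1.211, 1.206]
wrist_force: [-2.1, 1.9, 5.6]
gripper_width: 0.241
```

```bash
python3 - <<'E'
from h import *
lev(st())
E
```

```text
t 16.55 tcp [467.19 -61.85 268.49] q [ 1.01  0.18 -0.77  1.98 -0.27  1.01  0.03] F [-2.08  1.94  5.57] w 22.2
heading 69.1 lean 20.6 jawtilt 0.1
theta 0.415 r 147.5 off-plane -0.3
0.2 [0.77 2.07 2.26] 0.3 [0.39 1.05 1.27] 0.4 [0.05 0.13 0.17] 0.5 [-0.26 -0.69 -1.02] 0.55 [-0.39 -1.05 -1.65] 0.6 [-0.52 -1.39 -2.29] 0.65 [-0.63 -1.69 -2.95] 0.7 [-0.74 -1.97 -3.63] 0 [1.63 4.36 3.89]
```

Call:
{"method": "jog_arm", "body": {"moves": [[[0,0,0,-0.14,-0.38,-0.55,-1],[0,0,0,-0.13,-0.36,-0.57,-1],[0,0,0,-0.12,-0.34,-0.58,-1]]]}}

```text
clock: 16.8
tcp_pos: [462.6, -73.7, 251.2]
tool_rot: [3.141, 1.209, 1.208]
wrist_force: [-5.4, 3.4, 14.2]
gripper_width: 0.24
```

```bash
python3 - <<'E'
from h import *
lev(st())
E
```

```text
t 16.80 tcp [462.6  -73.68 251.19] q [ 1.02  0.21 -0.76  2.   -0.26  0.98  0.06] F [-5.42  3.35 14.24] w 22.1
heading 69.2 lean 20.7 jawtilt 0.0
theta 0.560 r 148.3 off-plane -0.2
0.2 [1.2  3.21 4.05] 0.3 [0.82 2.19 3.06] 0.4 [0.47 1.26 1.95] 0.5 [0.16 0.44 0.76] 0.55 [0.03 0.07 0.13] 0.6 [-0.1  -0.27 -0.52] 0.65 [-0.21 -0.57 -1.19] 0.7 [-0.32 -0.85 -1.87] 0 [2.06 5.52 5.7 ]
```

Call:
{"method": "jog_arm", "body": {"moves": [[[0,0,0,-0.07,-0.18,-0.36,-1],[0,0,0,-0.06,-0.16,-0.36,-1]]]}}

```text
clock: 16.97
tcp_pos: [461.2, -77.2, 244.7]
tool_rot: [-3.139, 1.207, 1.21]
wrist_force: [-6.5, 1.9, 14.5]
gripper_width: 0.237
```

Call:
{"method": "jog_arm", "body": {"moves": [[[0,0,0,-0.05,-0.13,-0.3,-1]]]}}

```text
clock: 17.05
tcp_pos: [460.7, -78.5, 242.2]
tool_rot: [-3.137, 1.207, 1.212]
wrist_force: [-5.6, 1.9, 13.6]
gripper_width: 0.239
```

```bash
python3 - <<'E'
from h import *
lev(st())
E
```

```text
t 17.05 tcp [460.69 -78.46 242.22] q [ 1.03  0.22 -0.75  2.01 -0.26  0.96  0.07] F [-5.63  1.91 13.62] w 22.0
heading 69.4 lean 20.9 jawtilt -0.1
theta 0.630 r 148.7 off-plane -0.1
0.2 [1.37 3.68 4.98] 0.3 [0.99 2.65 3.98] 0.4 [0.64 1.72 2.88] 0.5 [0.33 0.89 1.68] 0.55 [0.2  0.53 1.05] 0.6 [0.07 0.19 0.4 ] 0.65 [-0.04 -0.12 -0.27] 0.7 [-0.15 -0.4  -0.95] 0 [2.24 5.99 6.63]
```

Still constant force: lid going in. Small steps until it stiffens.

Call:
{"method": "jog_arm", "body": {"moves": [[[0,0,0,-0.05,-0.12,-0.3,-1],[0,0,0,-0.04,-0.1,-0.25,-1]]]}}

```text
clock: 17.22
tcp_pos: [459.9, -80.5, 237.9]
tool_rot: [-3.136, 1.205, 1.214]
wrist_force: [-5.0, 2.3, 13.5]
gripper_width: 0.237
```

Call:
{"method": "jog_arm", "body": {"moves": [[[0,0,0,-0.04,-0.1,-0.25,-1]]]}}

```text
clock: 17.3
tcp_pos: [459.5, -81.4, 236.0]
tool_rot: [-3.135, 1.204, 1.215]
wrist_force: [-5.5, 1.6, 12.7]
gripper_width: 0.242
```

Call:
{"method": "jog_arm", "body": {"moves": [[[0,0,0,-0.03,-0.08,-0.22,-1]]]}}

```text
clock: 17.38
tcp_pos: [459.3, -82.1, 234.4]
tool_rot: [-3.135, 1.204, 1.216]
wrist_force: [-5.5, 3.1, 12.8]
gripper_width: 0.243
```

Call:
{"method": "jog_arm", "body": {"moves": [[[0,0,0,-0.03,-0.08,-0.22,-1]]]}}

```text
clock: 17.47
tcp_pos: [459.0, -82.8, 232.9]
tool_rot: [-3.134, 1.203, 1.217]
wrist_force: [-6.5, 1.7, 12.8]
gripper_width: 0.239
```

```bash
python3 - <<'E'
from h import *
lev(st())
E
```

```text
t 17.47 tcp [459.   -82.76 232.85] q [ 1.03  0.24 -0.75  2.01 -0.26  0.95  0.08] F [-6.55  1.7  12.84] w 22.0
heading 69.7 lean 21.1 jawtilt -0.2
theta 0.700 r 149.2 off-plane -0.1
0.2 [1.53 4.09 5.96] 0.3 [1.14 3.05 4.96] 0.4 [0.79 2.12 3.85] 0.5 [0.48 1.3  2.64] 0.55 [0.35 0.93 2.01] 0.6 [0.22 0.59 1.36] 0.65 [0.1  0.28 0.69] 0.7 [0. 0. 0.] 0 [2.4  6.41 7.61]
```

Call:
{"method": "jog_arm", "body": {"moves": [[[0,0,0,-0.03,-0.07,-0.22,-1]]]}}

```text
clock: 17.55
tcp_pos: [458.8, -83.4, 231.3]
tool_rot: [-3.134, 1.203, 1.218]
wrist_force: [-5.3, 1.3, 12.7]
gripper_width: 0.239
```

Call:
{"method": "jog_arm", "body": {"moves": [[[0,0,0,-0.02,-0.06,-0.2,-1]]]}}

```text
clock: 17.63
tcp_pos: [458.5, -84.1, 229.8]
tool_rot: [-3.133, 1.202, 1.219]
wrist_force: [-4.9, 0.9, 13.3]
gripper_width: 0.234
```

Call:
{"method": "jog_arm", "body": {"moves": [[[0,0,0,-0.02,-0.06,-0.2,-1]]]}}

```text
clock: 17.72
tcp_pos: [458.3, -84.6, 228.4]
tool_rot: [-3.132, 1.202, 1.22]
wrist_force: [-5.7, 1.8, 14.2]
gripper_width: 0.241
```

Call:
{"method": "jog_arm", "body": {"moves": [[[0,0,0,-0.02,-0.06,-0.2,-1]]]}}

```text
clock: 17.8
tcp_pos: [458.1, -85.1, 227.2]
tool_rot: [-3.131, 1.201, 1.221]
wrist_force: [-7.6, 2.3, 18.3]
gripper_width: 0.241
```

```bash
python3 - <<'E'
from h import *
from bench import *
lev(st())
S=read_camera("scene")
f=lambda im,x,y,w,h,s:cv2.resize(im[y:y+h,x:x+w],None,fx=s,fy=s,interpolation=cv2.INTER_CUBIC)
cv2.imwrite("pics/g6.png",f(S["color"],205,165,66,100,6))
E
```

```text
t 17.80 tcp [458.1  -85.06 227.18] q [ 1.03  0.25 -0.75  2.02 -0.25  0.94  0.09] F [-7.56  2.3  18.34] w 22.2
heading 70.0 lean 21.2 jawtilt -0.2
theta 0.742 r 149.5 off-plane -0.0
0.2 [1.61 4.3  6.55] 0.3 [1.22 3.27 5.55] 0.4 [0.87 2.33 4.44] 0.5 [0.56 1.5  3.23] 0.55 [0.42 1.13 2.6 ] 0.6 [0.3  0.79 1.94] 0.65 [0.18 0.48 1.27] 0.7 [0.08 0.21 0.58] 0 [2.48 6.63 8.21]
```

View pics/g6.png

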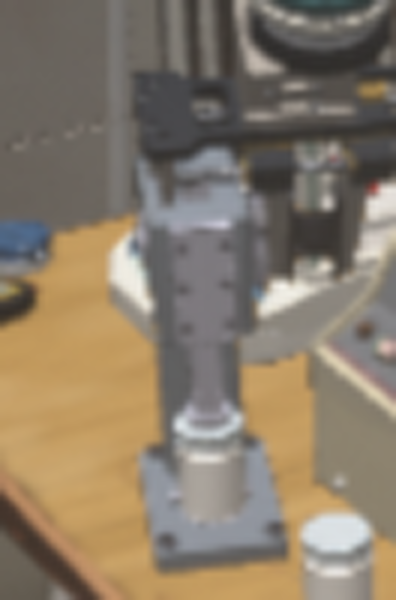

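Call:
{"method": "jog_arm", "body": {"moves": [[[0,0,0,-0.02,-0.05,-0.17,-1]]]}}

```text
clock: 17.93
tcp_pos: [458.0, -85.2, 226.6]
tool_rot: [-3.13, 1.2, 1.223]
wrist_force: [-9.2, 1.6, 22.1]
gripper_width: 0.239
```

Call:
{"method": "jog_arm", "body": {"moves": [[[0,0,0,-0.02,-0.05,-0.17,-1]]]}}

```text
clock: 18.02
tcp_pos: [458.0, -85.3, 226.3]
tool_rot: [-3.128, 1.199, 1.225]
wrist_force: [-8.7, 1.7, 22.1]
gripper_width: 0.24
```

Call:
{"method": "jog_arm", "body": {"moves": [[[0,0,0,-0.02,-0.06,-0.25,-1],[0,0,0,0,0,0,-1]]]}}

```text
clock: 18.18
tcp_pos: [457.9, -85.2, 226.5]
tool_rot: [-3.126, 1.197, 1.229]
wrist_force: [-3.1, 3.8, 6.6]
gripper_width: 0.238
```

```bash
python3 - <<'E'
from h import *
lev(st())
E
```

```text
t 18.18 tcp [457.91 -85.23 226.48] q [ 1.03  0.25 -0.75  2.02 -0.25  0.94  0.1 ] F [-3.13  3.81  6.55] w 21.9
heading 70.4 lean 21.4 jawtilt -0.3
theta 0.747 r 149.5 off-plane 0.0
0.2 [1.62 4.33 6.63] 0.3 [1.23 3.29 5.62] 0.4 [0.88 2.36 4.51] 0.5 [0.57 1.53 3.3 ] 0.55 [0.43 1.16 2.67] 0.6 [0.31 0.82 2.02] 0.65 [0.19 0.51 1.35] 0.7 [0.09 0.23 0.66] 0 [2.49 6.65 8.29]
```

Call:
{"method": "jog_arm", "body": {"moves": [[[0,0,0,0.1,0.26,0.68,-1],[0,0,0,0.1,0.26,0.68,-1],[0,0,0,0.12,0.33,0.66,-1],[0,0,0,0.13,0.35,0.66,-1],[0,0,0,0.15,0.4,0.63,-1],[0,0,0,0.15,0.4,0.61,-1],[0,0,0,0.16,0.43,0.6,-1],[0,0,0,0.17,0.46,0.57,-1]]]}}

```text
clock: 18.85
tcp_pos: [467.0, -62.0, 268.8]
tool_rot: [-3.137, 1.209, 1.213]
wrist_force: [3.9, -0.6, -11.0]
gripper_width: 0.243
```

```bash
python3 - <<'E'
from h import *
lev(st())
E
```

```text
t 18.85 tcp [466.96 -62.   268.79] q [ 1.01  0.19 -0.77  1.97 -0.27  1.01  0.04] F [  3.87  -0.62 -10.97] w 22.3
heading 69.5 lean 20.8 jawtilt -0.1
theta 0.414 r 147.9 off-plane -0.2
0.2 [0.78 2.07 2.26] 0.3 [0.39 1.05 1.26] 0.4 [0.05 0.12 0.17] 0.5 [-0.26 -0.69 -1.03] 0.55 [-0.4  -1.06 -1.65] 0.6 [-0.52 -1.4  -2.3 ] 0.65 [-0.64 -1.7  -2.96] 0.7 [-0.74 -1.98 -3.64] 0 [1.63 4.37 3.9 ]
```

Call:
{"method": "jog_arm", "body": {"moves": [[[0,0,0,0.18,0.48,0.53,-1],[0,0,0,0.19,0.52,0.52,-1],[0,0,0,0.2,0.53,0.5,-1],[0,0,0,0.2,0.54,0.48,-1],[0,0,0,0.21,0.56,0.45,-1],[0,0,0,0.21,0.57,0.42,-1],[0,0,0,0.22,0.58,0.4,-1]]]}}

```text
clock: 19.43
tcp_pos: [481.4, -24.8, 303.5]
tool_rot: [3.141, 1.216, 1.207]
wrist_force: [5.7, -2.5, -13.9]
gripper_width: 0.24
```

```bash
python3 - <<'E'
from h import *
lev(st())
E
```

```text
t 19.43 tcp [481.38 -24.8  303.5 ] q [ 0.96  0.15 -0.8   1.93 -0.28  1.06 -0.06] F [  5.66  -2.55 -13.93] w 22.0
heading 69.1 lean 20.3 jawtilt 0.0
theta 0.053 r 147.4 off-plane -0.7
0.2 [-0.62 -1.65 -1.25] 0.3 [-1.   -2.67 -2.24] 0.4 [-1.34 -3.6  -3.34] 0.5 [-1.65 -4.41 -4.52] 0.55 [-1.79 -4.78 -5.15] 0.6 [-1.91 -5.11 -5.79] 0.65 [-2.03 -5.42 -6.46] 0.7 [-2.13 -5.69 -7.13] 0 [0.24 0.64 0.39]
```

Call:
{"method": "jog_arm", "body": {"moves": [[[0,0,0,0.22,0.58,0.36,-1],[0,0,0,0.15,0.4,0.25,-1],[0,0,0,0.1,0.3,0.18,-1]]]}}

```text
clock: 19.68
tcp_pos: [484.0, -18.1, 307.9]
tool_rot: [-3.14, 1.229, 1.205]
wrist_force: [4.7, -11.6, -19.9]
gripper_width: 0.241
```

```bash
python3 - <<'E'
from h import *
lev(st())
E
```

```text
t 19.68 tcp [483.98 -18.05 307.92] q [ 0.94  0.14 -0.8   1.92 -0.27  1.07 -0.1 ] F [  4.68 -11.58 -19.89] w 22.2
heading 69.1 lean 19.6 jawtilt -0.0
theta -0.006 r 147.7 off-plane -0.7
0.2 [-0.88 -2.37 -1.68] 0.3 [-1.27 -3.39 -2.67] 0.4 [-1.61 -4.31 -3.77] 0.5 [-1.92 -5.13 -4.96] 0.55 [-2.06 -5.5  -5.59] 0.6 [-2.18 -5.83 -6.23] 0.65 [-2.29 -6.14 -6.9 ] 0.7 [-2.4  -6.41 -7.57] 0 [-0.03 -0.07 -0.04]
```

Call:
{"method": "jog_arm", "body": {"moves": [[[0,0,0,0.02,0.06,0.04,-0.3],[0,0,0,0,0,0,-0.1],[0,0,0,0,0,0,0.1],[0,0,0,0,0,0,0.1],[0,0,0,0,0,0,0.1],[0,0,0,0,0,0,0.1]]]}}

```text
clock: 20.18
tcp_pos: [482.1, -10.6, 312.4]
tool_rot: [-3.115, 1.224, 1.239]
wrist_force: [-0.6, -0.0, 0.3]
gripper_width: 0.55
```

```bash
python3 - <<'E'
from h import *
lev(st())
E
```

```text
t 20.18 tcp [482.07 -10.55 312.43] q [ 0.94  0.14 -0.81  1.91 -0.27  1.08 -0.1 ] F [-0.63 -0.05  0.31] w 50.6
heading 71.0 lean 19.9 jawtilt -0.5
theta -0.057 r 149.0 off-plane 3.5
0.2 [-1.13 -3.03 -2.03] 0.3 [-1.52 -4.06 -3.03] 0.4 [-1.87 -4.99 -4.14] 0.5 [-2.17 -5.82 -5.34] 0.55 [-2.31 -6.19 -5.97] 0.6 [-2.44 -6.52 -6.62] 0.65 [-2.55 -6.83 -7.29] 0.7 [-2.66 -7.11 -7.98] 0 [-0.27 -0.71 -0.38]
```

Call:
{"method": "jog_arm", "body": {"moves": [[[0,0,0,0.1,-0.5,1,0.1],[0,0,0,-0.1,-0.5,1.5,0.1],[0,0,0,-0.2,-0.7,2,0.1],[0,0,0,-0.2,-0.7,2,0.1],[0,0,0,-0.3,-0.9,2.5,0.1],[0,0,0,-0.5,-2,3,0.1],[0,0,0,-0.5,-3,2,0.1],[0,0,0,-0.5,-3,2,0.1]]]}}

```text
clock: 20.85
tcp_pos: [457.2, -114.0, 480.3]
tool_rot: [-3.104, 1.22, 1.27]
wrist_force: [1.8, -0.4, 0.5]
gripper_width: 0.551
```

```bash
python3 - <<'E'
from h import *
from bench import *
import pickle
st()
S0,T0=pickle.load(open("p0.pkl","rb"))
S=read_camera("scene");T=read_camera("top");pickle.dump((S,T),open("p1.pkl","wb"))
print(S0["color"][166:188:2,243:260].max(2)); print(S["color"][166:188:2,243:260].max(2))
f=lambda im,x,y,w,h,s:cv2.resize(im[y:y+h,x:x+w],None,fx=s,fy=s,interpolation=cv2.INTER_CUBIC)
cv2.imwrite("pics/g7.png",np.hstack([f(S0["color"],225,150,50,110,5),f(S["color"],225,150,50,110,5),f(T["color"],215,190,60,110,5)]))
E
```

```text
t 20.85 tcp [ 457.23 -114.02  480.3 ] q [ 1.09  0.06 -0.71  1.6  -0.31  1.53  0.07] F [ 1.79 -0.44  0.47] w 50.7
heading 72.8 lean 20.1 jawtilt -0.7
[[ 61  61  61  70  88 103 113 118  87  81 116 130 113 109 100  78  65]
 [ 61  60  60  57  57  61  62  69  67  74 105 117 102 103  96  77  65]
 [ 63  62  62  62  62  58  58  57  60  63  60  59  61  90  96  79  67]
 [ 62  62  62  62  63  62  57  56  60  62  59  56  55  63  95  84  68]
 [ 62  61  63  66  79 110 106  74  53  50  48  47  48  65  95  84  66]
 [ 64  63  63  64  81 158 159 102  56  48  48  49  53  87 105  88  68]
 [ 65  65  65  64  71  94 102  78  55  48  49  48  53  85 113  94  71]
 [ 67  66  67  67  67  66  58  51  49  49  49  49  52  84 112  92  69]
 [ 67  68  70  70  68  65  58  53  50  50  50  50  52  78 110  94  70]
 [ 68  67  69  69  68  68  64  60  56  55  54  53  58  83 112  98  75]
 [ 67  68  70  70  70  84 153 135 102  97  92  92 104 103 115 100  75]]
[[ 60  60  61  69  87 103 113 117  86  80 116 129 112 108  99  77  65]
 [ 61  60  60  56  58  61  62  69  66  73 104 116 102 103  96  76  65]
 [ 63  61  61  61  62  58  58  57  60  62  61  59  61  89  96  79  67]
 [ 62  62  62  62  62  61  58  56  59  61  59  56  54  62  94  84  67]
 [ 62  61  62  66  79 110 106  73  54  50  48  48  48  65  95  83  66]
 [ 63  64  63  64  81 157 159 102  56  48  48  48  52  86 105  87  68]
 [ 65  64  64  65  70  93 102  78  54  49  48  47  52  85 113  93  70]
 [ 66  66  67  67  67  65  58  51  48  49  48  48  52  84 111  91  69]
 [ 67  68  70  70  68  64  58  52  50  50  50  50  51  77 109  94  69]
 [ 66  67  69  69  68  68  64  60  56  55  54  53  58  82 111  98  74]
 [ 67  67  69  69  69  83 153 135 101  96  92  91 103 102 114  99  74]]
```

View pics/g7.png

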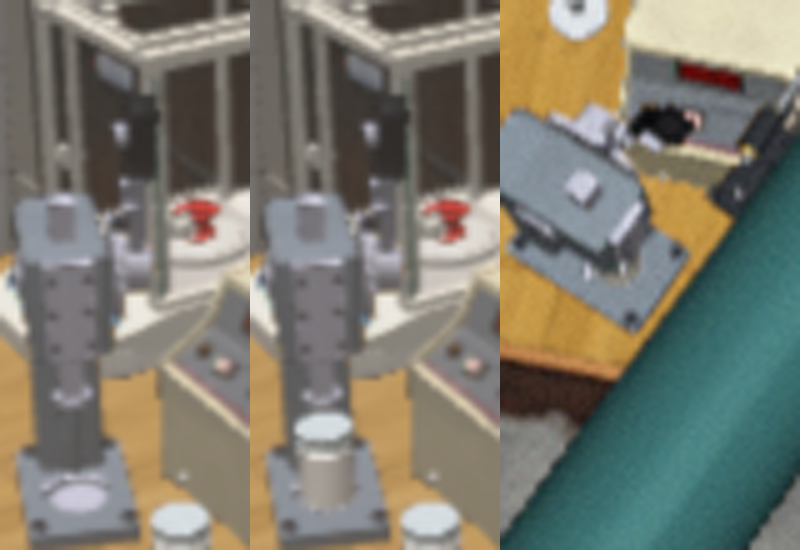

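```bash
python3 -c "
from bench import *
print(close_job())"
```

```text
the job is handed in; nothing more can be done
None
```

The job was handed in at about 21 s of robot time. By my last checks everything asked for is in place, but no verdict is reported.

**What I did:**
- I took the proud-lidded jar, the farther of the two white ones, and stood it in the nest against the horseshoe.
- I gripped the lever with the button fully in, the jaws closing to 22 mm.
- I swung the lever down until it went solid, then brought it back to its upper stop and let go.

**Last checks:**
- **Lever and button:** in the scene camera, the pixels around the grip match the starting picture to within 1–2 grey levels. That means the lever is up and the button is out.
- **Jar:** it stands upright in the nest, within about 2 mm of the expected spot in the image. The lid sits lower, with no gap visible in the picture.
- **Closed jar:** it looked unmoved in the picture.
- **Arm:** it is clear of everything, with only about 2 N of noise at the wrist.

**What disagreed:**
- **Lever angle:** my estimate where it went solid was 0.75 rad, against the 0.68 expected. I put this down to an offset in the estimated press position. The force at the grip rose to about 24 N there, below the roughly 50 N that would crush the jar.
- **Touches on the way:** the jar seemed to brush the press head lightly on the way in (about 5 N), so I backed off. Seating it against the horseshoe took about 29 N for a moment.
- **Nest position:** the network's single estimate differed by about 13 mm from the fit to the base-plate edges. I used the fit, and the placing agreed with it.

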